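# Level a raised spice shelf with spacer plates

### The job

Put up the raised spice shelf: on the cork pad at the low end of the white strip, stack the combination of spacer plates, squarely over the pad, that brings the top of the stack as nearly as possible level with the top of the riser block at the other end. Then lay the shelf board centrally along the strip, on the riser and the stack, so that it lies level, and stand every spice jar from the loose row behind the plates upright on the board. Plates you do not need may stay on the worktop; the peeler, honey jar, tin, pepper mill and the jars by the canisters at the back stay where they are.

Things in the scene. Friction and masses are not known exactly. Their poses are not given: they have to be found in the camera images.
- base: white strip fixed to the worktop, 70 x 350 mm, 3 mm thick; origin under its centre on the worktop; its y axis runs along the strip, x across it. It carries the riser at one end and the cork pad at the other (which end varies), each centred across the strip and 125 mm along it from the middle.
- riser_top (a point): centre of the top face (64 mm across the strip, 70 mm along it, cork-covered) of the fixed dark wooden riser block, at one end of the strip; the height of this point varies from start to start, 40 to 68 mm above the top of the cork pad
- pad_top (a point): centre of the top face of the thin fixed cork pad (68 mm across the strip, 60 mm along it) at the other end of the strip, 7 mm above the worktop; its axes are parallel to the strip's
- board: loose shelf board of mid-brown wood, 320 mm long (its y axis), 64 mm wide (x), 18 mm thick, about 0.2 kg, both faces alike (either may be up), a small brass pin near each end; origin at its very centre, 9 mm above its underside; it starts flat on the worktop in front of the strip
- plate_12: loose spacer plate of dark wood, 64 mm (x) by 50 mm (y), 12 mm thick, starts flat on the worktop; origin at the centre of its underside as it lies at the start (both faces are alike and either may be up)
- plate_18: loose spacer plate of dark wood, 64 mm (x) by 50 mm (y), 18 mm thick, starts flat on the worktop; origin at the centre of its underside as it lies at the start (both faces are alike and either may be up)
- plate_24: loose spacer plate of dark wood, 64 mm (x) by 50 mm (y), 24 mm thick, starts flat on the worktop; origin at the centre of its underside as it lies at the start (both faces are alike and either may be up)
- plate_30: loose spacer plate of dark wood, 64 mm (x) by 50 mm (y), 30 mm thick, starts flat on the worktop; origin at the centre of its underside as it lies at the start (both faces are alike and either may be up)
- jar_0: spice jar with a red cap, upright, 45 mm in diameter, 106 mm high, about 0.11 kg; origin at the centre of its underside, z up its axis; starts in a row across the worktop behind the plates (the similar jars farther back are fixed scenery); may be absent (two to four jars are there)
- jar_1: spice jar with a red cap, upright, 45 mm in diameter, 106 mm high, about 0.11 kg; origin at the centre of its underside, z up its axis; starts in a row across the worktop behind the plates (the similar jars farther back are fixed scenery); may be absent (two to four jars are there)
- jar_2: spice jar with a red cap, upright, 45 mm in diameter, 106 mm high, about 0.11 kg; origin at the centre of its underside, z up its axis; starts in a row across the worktop behind the plates (the similar jars farther back are fixed scenery); may be absent (two to four jars are there)
- jar_3: spice jar with a red cap, upright, 45 mm in diameter, 106 mm high, about 0.11 kg; origin at the centre of its underside, z up its axis; starts in a row across the worktop behind the plates (the similar jars farther back are fixed scenery); may be absent (two to four jars are there)
- peeler: bystander: yellow peeler, 170 mm long; origin at its underside; leave it alone
- honey_jar: bystander: honey jar with a grey lid, 66 mm wide, 102 mm high; origin at its underside; leave it alone
- food_tin: bystander: food tin, 75 mm wide, 110 mm high; origin at its underside; leave it alone
- pepper_mill: bystander: turned wooden pepper mill, 170 mm high; origin at its underside; leave it alone
Things that resemble listed ones, but are neither listed nor needed, are in the scene too. Leave any blue look-alike of the plate_18 alone.

How it is judged (in metres and radians):
On the way, in this order (a step that is already met when the one before it is completed fails the run):
1. a spacer plate lies flat on the pad (((horizontal distance between plate_12 and pad_top below 0.025 m and z of plate_12 in the frame of pad_top between -0.004 and 0.08 m and angle between the z axis of plate_12 and the z axis of pad_top, either way round below 0.05 rad and linear speed of plate_12 below 0.02 m/s) or (horizontal distance between plate_18 and pad_top below 0.025 m and z of plate_18 in the frame of pad_top between -0.004 and 0.08 m and angle between the z axis of plate_18 and the z axis of pad_top, either way round below 0.05 rad and linear speed of plate_18 below 0.02 m/s) or (horizontal distance between plate_24 and pad_top below 0.025 m and z of plate_24 in the frame of pad_top between -0.004 and 0.08 m and angle between the z axis of plate_24 and the z axis of pad_top, either way round below 0.05 rad and linear speed of plate_24 below 0.02 m/s) or (horizontal distance between plate_30 and pad_top below 0.025 m and z of plate_30 in the frame of pad_top between -0.004 and 0.08 m and angle between the z axis of plate_30 and the z axis of pad_top, either way round below 0.05 rad and linear speed of plate_30 below 0.02 m/s))), for 0.2 s.
2. the shelf board lies level on the riser and the stack (x of board in the frame of base between -0.025 and 0.025 m and y of board in the frame of base between -0.03 and 0.03 m and z of board in the frame of riser_top between 0.003 and 0.015 m and angle between the y axis of board and the y axis of base, either way round below 0.12 rad and angle between the z axis of board and the z axis of base, either way round below 0.02 rad and linear speed of board below 0.02 m/s), for 0.3 s.
At the end, for the whole second after the job is handed in: Board level within 0.02 rad, at riser height within 6 mm, centred within 25 mm across and 30 mm along the strip, parallel within 0.12 rad, a plate flat on the pad (25 mm); each jar upright (0.08 rad) on the board within 25 mm of its centre line, 155 mm of its middle; at rest (all of step 2 and ((horizontal distance between plate_12 and pad_top below 0.025 m and z of plate_12 in the frame of pad_top between -0.004 and 0.08 m and angle between the z axis of plate_12 and the z axis of pad_top, either way round below 0.05 rad and linear speed of plate_12 below 0.02 m/s) or (horizontal distance between plate_18 and pad_top below 0.025 m and z of plate_18 in the frame of pad_top between -0.004 and 0.08 m and angle between the z axis of plate_18 and the z axis of pad_top, either way round below 0.05 rad and linear speed of plate_18 below 0.02 m/s) or (horizontal distance between plate_24 and pad_top below 0.025 m and z of plate_24 in the frame of pad_top between -0.004 and 0.08 m and angle between the z axis of plate_24 and the z axis of pad_top, either way round below 0.05 rad and linear speed of plate_24 below 0.02 m/s) or (horizontal distance between plate_30 and pad_top below 0.025 m and z of plate_30 in the frame of pad_top between -0.004 and 0.08 m and angle between the z axis of plate_30 and the z axis of pad_top, either way round below 0.05 rad and linear speed of plate_30 below 0.02 m/s)) and angle between each of jar_0, jar_1, jar_2, jar_3's own z axis and vertical below 0.08 rad and linear speed of each of jar_0, jar_1, jar_2, jar_3 below 0.02 m/s and x of jar_0 in the frame of board between -0.025 and 0.025 m and y of jar_0 in the frame of board between -0.155 and 0.155 m and z of jar_0 in the frame of riser_top between 0.01 and 0.026 m and x of jar_1 in the frame of board between -0.025 and 0.025 m and y of jar_1 in the frame of board between -0.155 and 0.155 m and z of jar_1 in the frame of riser_top between 0.01 and 0.026 m and x of jar_2 in the frame of board between -0.025 and 0.025 m and y of jar_2 in the frame of board between -0.155 and 0.155 m and z of jar_2 in the frame of riser_top between 0.01 and 0.026 m and x of jar_3 in the frame of board between -0.025 and 0.025 m and y of jar_3 in the frame of board between -0.155 and 0.155 m and z of jar_3 in the frame of riser_top between 0.01 and 0.026 m); the robot touches nothing.
It fails at once if the peeler is moved more than 30 mm (distance of peeler from where it was at the start of the episode above 0.03 m).
It fails at once if the honey jar is moved more than 30 mm (distance of honey_jar from where it was at the start of the episode above 0.03 m).
It fails at once if the food tin is moved more than 30 mm (distance of food_tin from where it was at the start of the episode above 0.03 m).
It fails at once if the pepper mill is moved more than 30 mm (distance of pepper_mill from where it was at the start of the episode above 0.03 m).
Of jar_0, jar_1, jar_2, jar_3 only 2 to 4 are there at a start; the rules pass over those that are not, and their reading is None.
At some moment in a run one of board, plate_12 may be knocked a few centimetres aside while the robot is not near it.
It also fails if it takes over 210 s, if anything falls off the work surface, if the arm or the gripper's body presses on something with over 40 N, if the wrist force passes 120 N, or if a joint passes its speed limit or range.

### The arm

A 6-joint arm with a two-finger parallel gripper is mounted at the origin on a cart in front of the work surface, level with it; the furniture and walls round the work are solid. World frame = base frame: x ahead of the robot, y to its left, z up, the work surface at z = 0. Lengths are in mm, angles in degrees, forces in N, time in s.
With the tool pointing down it reaches from about 350 to 975 mm from the base axis. Payload 7.1 kg.
Tool frame: the origin (TCP) lies midway between the tips of the shut fingers; the grasp point (between the pads) lies behind it (ctrl.grasp_offset is the z of the grasp point in the tool frame, in mm); z points along the fingers, y is the line along which they close (so a half turn about z gives the same grasp; the last joint's range is limited). The gripper opens to 88 mm and grips with 3 to 60 N. Pads are 20 mm wide; open, the fingers measure 115 mm over their backs; the gripper's body (75 mm by 178 mm) begins 61 mm behind the grasp point.
Start: joints at [-71.448, 24.242, 93.386, -0, 62.372, -1.089], TCP at [210.095, -588.613, 222.675] pointing down, gripper open.
Joint ranges: [-172.04, 172.04], [-51.8, 120.97], [4.93, 147.93], [-75.15, 255.16], [6.16, 154.13], [-145.62, 145.62]. Speed limits (degrees/s): [136.94, 136.94, 172.46, 180, 180, 180].

### API

Orientations are given as a 3x3 rotation matrix whose columns are the frame's x, y, z axes.
In Python, from workcell import ctrl gives the robot as it stands.
- The arm moves only by the tool move_arm, never from a script. Its argument "commands" is text: rows parted by semicolons, each of 7 numbers parted by spaces: the shift along the tool's x, y, z normalised to -1 to 1, where 1 is 20 cm, then the turn, a rotation vector about the tool's x, y, z normalised to -1 to 1, where 1 is 60 degrees, then the opening, from -1 (shut) to 1 (fully open). A call has 1 to 10 rows; each row is the pose to reach, as a shift and turn from the pose commanded when the call began, along the tool's axes at that moment; what a row does not reach only later rows make up. A row lasts 1/12 s, in which the tool goes at most 41.7 mm and 7.16 degrees, less where a joint would pass 70% of its speed; a pose out of reach is approached as far as the arm can. A call with a number of a shift or a turn outside -1 to 1 is refused whole. A call with a gripper value outside its range is refused whole. The fingers move at their own pace and stop on an object; "newtons" is the grip in N (left out, the last holds). Time passes only in rows, so rows that repeat a pose let the fingers close. It gives the time, the measured TCP pose, the force, the opening and the grip force at its end, in the units of the state.
- ctrl.sense(): the state, without advancing time (a new reading comes with each control period).
- ctrl.get_image(name): name is "scene" or "top"; returns the picture (480x640x3 uint8, red, green, blue); there is no depth.
- ctrl.camera_model(name): a dict with "K" (3x3 intrinsics, pixels), "distortion" ([k1, k2, p1, p2, k3] as OpenCV has them; the pictures are not rectified), "eye" and "orientation" of the camera in the world. Camera axes: x right, y down, z forward; pixel columns grow to the right and rows downward; lengths in mm; the calibration is good to about 2 mm. A picture is of the moment at which its call begins. camera_model takes no time and is no camera call.
- ctrl.close_job(): hands the job in; it is judged then, once.
The state is a dict: "time": time; "q": joint angles; "qd": joint speeds; "joint_efforts": joint torques, N m; "eef_pos": TCP position; "orientation": TCP orientation; "contact_force": force on the tool from outside, world axes, zero at the start; "wrist_torque": the same for the moment, N m; "grip_width": finger opening in mm; "grip_force": force on a finger pad.
Only numpy, scipy, OpenCV 4.12 (cv2) and the standard library are available. Lean on these libraries where they do the work, as an engineer would, in place of code of your own. Each camera call takes 0.05 s, during which the arm holds its last target. There are 200 camera calls.

## Working session

There is one attempt and no reset: what is moved stays moved. The work goes in short steps, Python scripts to look and compute and a tool call to move; the robot and the scene stay as the last step left them, time stands still between calls to the robot, and variables do not carry over. Pictures are saved under pics/ and viewed, at most 14 in all, crops included, and the job is handed in when it is done.

Besides the shell and the picture viewer there is one more tool, called after "Emit:" as name(argument=value, ...) on one line, values as JSON. move_arm: Moves the arm, as the interface text tells. Scaled input: -1 to 1 covers 20 cm each way for a shift and 60 degrees each way for a turn. Its arguments: {"type":"object","properties":{"commands":{"type":"string"},"newtons":{"type":"number"}},"required":["commands"]}

```bash
mkdir -p pics; ls; python3 - <<'E'
from workcell import ctrl
import cv2
for n in("scene","top"):
    im=ctrl.get_image(n); cv2.imwrite(f"pics/{n}0.png",im[:,:,::-1]); m=ctrl.camera_model(n); print(n,m)
print(ctrl.grasp_offset, ctrl.sense())
E
```

```text
pics
scene {'K': array([[438.67239196,   0.        , 314.62601831],
       [  0.        , 438.67239196, 242.21276503],
       [  0.        ,   0.        ,   1.        ]]), 'distortion': array([-0.09249995,  0.        ,  0.        ,  0.        ,  0.        ]), 'eye': array([-261.17984332, -901.45485769,  869.30014008]), 'orientation': array([[ 0.64712195, -0.45286843,  0.61330528],
       [-0.76238559, -0.38315529,  0.52149807],
       [-0.00117885, -0.80504796, -0.59320856]])}
top {'K': array([[502.48037895,   0.        , 328.92431645],
       [  0.        , 502.48037895, 231.35611956],
       [  0.        ,   0.        ,   1.        ]]), 'distortion': array([-0.06506562,  0.        ,  0.        ,  0.        ,  0.        ]), 'eye': array([ 247.49259208, -239.30023955, 1483.62605803]), 'orientation': array([[-0.01379725, -0.98125508,  0.19221888],
       [-0.99976884,  0.01670823,  0.01353132],
       [-0.01648931, -0.19198775, -0.98125879]])}
-18.700000000000003 {'time': 0.1, 'q': array([-7.14477200e+01,  2.42775389e+01,  9.34248757e+01,  1.62871456e-03,
        6.23715252e+01, -1.08953769e+00]), 'qd': array([-0.072673  , -0.042743  , -0.24647477,  0.00477611, -0.04632846,
       -0.03658593]), 'joint_efforts': array([ 7.60914354e-04, -5.45616210e+01, -2.74324125e+01,  6.46021287e-02,
        1.88034220e-02, -5.56887153e-05]), 'eef_pos': array([ 209.95826256, -588.17555809,  222.02175571]), 'orientation': array([[ 9.41816817e-01,  3.36126367e-01, -3.86719477e-04],
       [ 3.36126585e-01, -9.41816013e-01,  1.23144349e-03],
       [ 4.97020316e-05, -1.28978089e-03, -9.99999167e-01]]), 'contact_force': array([ 0.62686361,  0.07820888, -0.18808289]), 'wrist_torque': array([ 0.08708437,  0.04262877, -0.01826777]), 'grip_force': 0.0, 'grip_width': 87.85205414341557}
```

View pics/scene0.png

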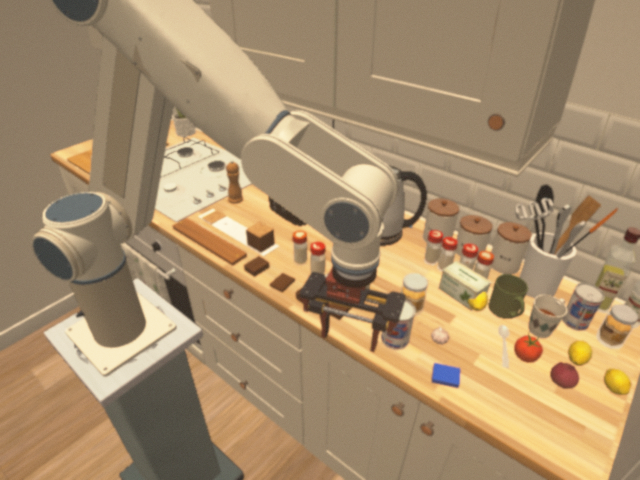

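View pics/top0.png

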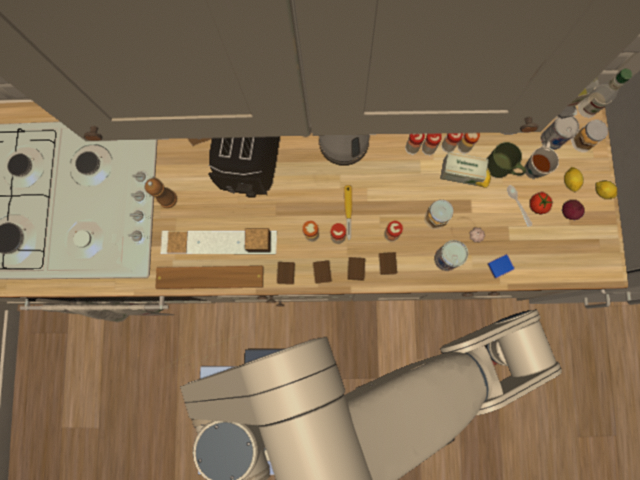

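The top view shows, along the bench front:
- the board at about (210,277) and the strip at (218,242), with the cork pad at its left end (178,242) and the riser at its right end (257,240)
- four dark plates at (286,272), (322,271), (356,268) and (388,263)
- three loose red-capped jars at (311,230), (338,232) and (395,229)

The jars at the back, near (415–470,140), are scenery. The blue plate look-alike at (501,266) must be left alone. In the scene view the arm hides two plates and one jar.

```bash
cat > h.py <<'E'
import numpy as np, cv2
from workcell import ctrl
def cam(n):
    m=ctrl.camera_model(n); return m["K"],np.array(m["distortion"]),np.array(m["eye"]),np.array(m["orientation"])
def ray(n,px):
    K,d,e,R=cam(n); u=cv2.undistortPoints(np.array(px,float).reshape(-1,1,2),K,d).reshape(-1,2)
    v=np.c_[u,np.ones(len(u))]@R.T
    return e,v
def onz(n,px,z):
    e,v=ray(n,px); return e+v*((z-e[2])/v[:,2])[:,None]
def proj(n,P):
    K,d,e,R=cam(n); P=np.array(P,float).reshape(-1,3); r,_=cv2.Rodrigues(R.T)
    return cv2.projectPoints(P,r,-R.T@e,K,d)[0].reshape(-1,2)
def tri(p1,p2):  # scene px, top px
    A=np.zeros((3,3));b=np.zeros(3)
    for n,p in(("scene",p1),("top",p2)):
        e,v=ray(n,[p]);v=v[0]/np.linalg.norm(v[0]);M=np.eye(3)-np.outer(v,v);A+=M;b+=M@e
    return np.linalg.solve(A,b)
def grab(n,f=None):
    im=np.ascontiguousarray(ctrl.get_image(n)[:,:,::-1])
    if f: cv2.imwrite(f"pics/{f}.png",im)
    return im
def crop(im,x0,y0,x1,y1,s,f):
    cv2.imwrite(f"pics/{f}.png",cv2.resize(im[y0:y1,x0:x1],None,fx=s,fy=s,interpolation=cv2.INTER_CUBIC))
E
python3 - <<'E'
from h import *
np.set_printoptions(precision=1,suppress=True)
t=cv2.imread("pics/top0.png")
crop(t,150,205,410,295,3,"t0c")
hsv=cv2.cvtColor(t,cv2.COLOR_BGR2HSV)
for i,p in enumerate([(286,272),(322,271),(356,268),(388,263)]):
    sub=np.zeros(t.shape[:2],np.uint8); sub[p[1]-18:p[1]+18,p[0]-16:p[0]+16]=1
    m=((hsv[...,2]<95)&(sub>0)).astype(np.uint8)
    c=max(cv2.findContours(m,0,2)[0],key=cv2.contourArea); r=cv2.minAreaRect(c)
    print(r,onz("top",[r[0]],20)); print(onz("top",cv2.boxPoints(r),20)[:,:2])
m=(((hsv[...,0]<8)|(hsv[...,0]>172))&(hsv[...,1]>160)&(hsv[...,2]>100)).astype(np.uint8)
n,_,st,ce=cv2.connectedComponentsWithStats(m)
for s,c in zip(st[1:],ce[1:]):
    if s[4]>25: print(s,c,onz("top",[c],106))
E
```

```text
((285.6011657714844, 272.3813171386719), (15.844084739685059, 20.1481876373291), 3.5763344764709473) [[414.  -90.6  20. ]]
[[ 386.3  -65.6]
 [ 445.4  -69. ]
 [ 441.8 -115.6]
 [ 382.7 -111.9]]
((321.99395751953125, 271.4450988769531), (20.098541259765625, 14.908257484436035), 83.6598129272461) [[ 415.1 -197.2   20. ]]
[[ 442.5 -172.5]
 [ 446.7 -216.1]
 [ 387.9 -221.7]
 [ 383.7 -178.5]]
((355.85516357421875, 268.4620666503906), (15.385169982910156, 21.37481689453125), 3.3664605617523193) [[ 422.3 -296.4   20. ]]
[[ 392.7 -271.5]
 [ 455.4 -276.4]
 [ 452.  -321.5]
 [ 389.4 -316.1]]
((388.0, 263.0), (20.0, 16.0), 90.0) [[ 436.8 -390.9   20. ]]
[[ 466.8 -368.4]
 [ 466.  -415.5]
 [ 407.  -413.2]
 [ 407.8 -366.5]]
[410 134  15  11  87] [416.2 138.5] [[ 787.6 -477.4  106. ]]
[427 134  14  12  96] [433.6 138.3] [[ 787.5 -528.   106. ]]
[448 134  15   7  52] [454.7 137.6] [[ 788.9 -589.8  106. ]]
[531 194  21  20 210] [539.  204.9] [[ 583.7 -817.3  106. ]]
[387 221  16  16 119] [394.6 229. ] [[ 520.9 -403.7  106. ]]
[331 223  15  16 143] [338.1 230.4] [[ 519.5 -245.9  106. ]]
```

View pics/t0c.png

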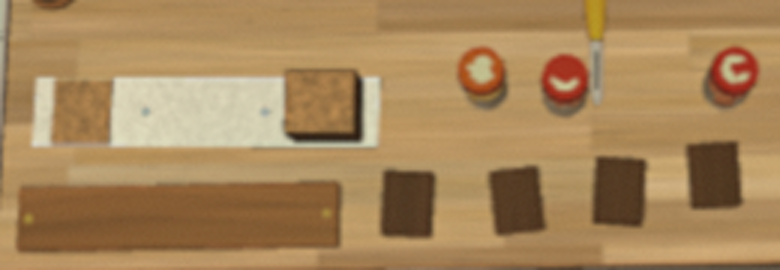

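The crop shows the pad, riser, board, four plates and three caps clearly. The leftmost cap looks orange, so I'll check it later. I'm moving the arm to the left now, which clears the scene view of the plates and jars.

Emit:
move_arm(commands="0.8 -1 0 0 0 0.327 1;0.8 -1 0 0 0 0.327 1;0.8 -1 0 0 0 0.327 1;0.8 -1 0 0 0 0.327 1;0.8 -1 0 0 0 0.327 1;0.8 -1 0 0 0 0.327 1;0.8 -1 0 0 0 0.327 1;0.8 -1 0 0 0 0.327 1")

```text
time: 0.77
eef_pos: [293.9, -344.3, 222.6]
orientation: [[1.0, 0.004, -0.0], [0.004, -1.0, 0.001], [-0.0, -0.001, -1.0]]
contact_force: [-0.2, 0.2, -0.4]
grip_width: 88.2
grip_force: 0.0
```

Emit:
move_arm(commands="0.4 -1 0 0 0 0 1;0.4 -1 0 0 0 0 1;0.4 -1 0 0 0 0 1;0.4 -1 0 0 0 0 1;0.4 -1 0 0 0 0 1;0.4 -1 0 0 0 0 1;0.4 -1 0 0 0 0 1")

```text
time: 1.35
eef_pos: [374.7, -145.7, 222.8]
orientation: [[1.0, 0.004, 0.0], [0.004, -1.0, -0.0], [0.0, 0.0, -1.0]]
contact_force: [-0.3, 0.0, -0.4]
grip_width: 88.1
grip_force: 0.0
```

Emit:
move_arm(commands="0.4 -1 -0.3 0 0 0 1;0.4 -1 -0.3 0 0 0 1;0.4 -1 -0.3 0 0 0 1;0.4 -1 -0.3 0 0 0 1;0.4 -1 -0.3 0 0 0 1;0.4 -1 -0.3 0 0 0 1;0.4 -1 -0.3 0 0 0 1")

```text
time: 1.93
eef_pos: [456.3, 54.0, 283.9]
orientation: [[1.0, 0.002, 0.003], [0.002, -1.0, 0.0], [0.003, -0.0, -1.0]]
contact_force: [0.4, -1.1, -0.2]
grip_width: 87.7
grip_force: 0.0
```

```bash
python3 - <<'E'
from h import *
s=grab("scene","scene1"); t=grab("top","top1")
crop(s,190,215,390,335,4,"s1c")
s0=cv2.imread("pics/scene0.png"); crop(s0,165,195,325,295,5,"s0c")
E
```

```text
(no output)
```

View pics/s1c.png

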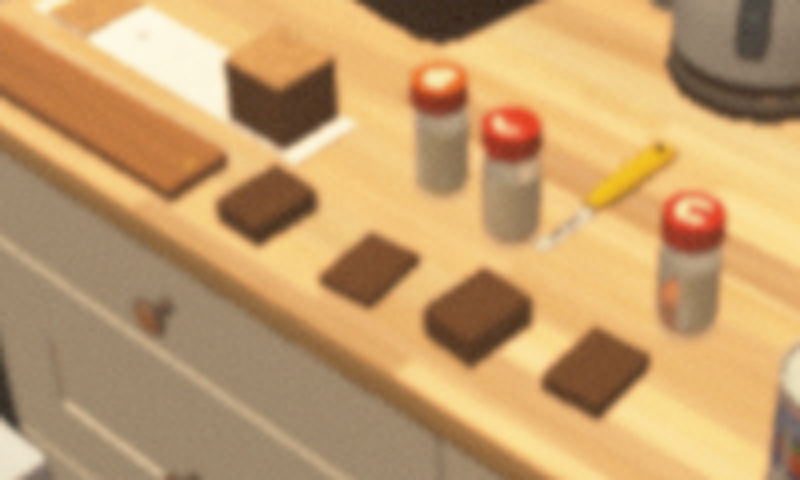

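View pics/s0c.png

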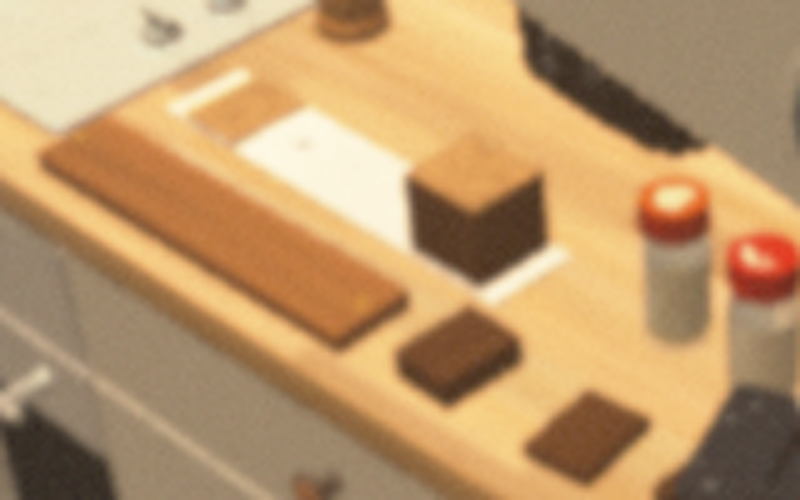

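Scene crop: the plate side faces, left to right, read about 24, 12, 30 and 18 mm (edges about 25, 12, 30 and 16 px at 4x). All three loose jars match; the orange-red cap is just another label variant, also seen among the scenery jars. The riser's near edge runs from about (259.6,237) to (260.6,251.6).

```bash
python3 - <<'E'
from h import *
np.set_printoptions(precision=1,suppress=True)
S=lambda a:np.array(a)/5+[165,195]-0.4
S1=lambda a:np.array(a)/4+[190,215]-0.375
T=lambda a:np.array(a)/3+[150,205]-0.33
for a,b in [((405,178),(288,135)),((473,212),(358,133)),((545,178),(355,70)),((478,135),(285,70))]:
    print("riser",tri(S(a),T(b)))
# strip corners z=3, pad corners z=7, board top z=18
print("strip",onz("top",T([(38,77),(380,77),(379,147),(33,147)]),3)[:,:2])
print("pad",onz("top",T([(56,80),(112,81),(110,142),(52,142)]),7)[:,:2])
print("board",onz("top",T([(20,183),(339,182),(340,246),(17,251)]),18)[:,:2])
print("pins",onz("top",T([(28,218),(327,213)]),18)[:,:2])
# plate front-left side edge heights: near corner top and bottom
for n,t_,b_ in[("P1",(258,218),(258,243)),("P2",(370,296),(370,308)),("P3",(470,337),(470,366)),("P4",(598,402),(598,418))]:
    B=onz("scene",[S1(b_)],0)[0]
    hs=[12,18,24,30]; print(n,B,S1(t_),[proj("scene",B+[0,0,h])[0] for h in hs])
B=onz("scene",[S((478,283))],3)[0]; print(B,S((473,212)),[(h,proj("scene",B+[0,0,h-3])[0]) for h in (49,55,61,67,73)])
# jars
t=cv2.imread("pics/top1.png");hsv=cv2.cvtColor(t,cv2.COLOR_BGR2HSV)
m=(((hsv[...,0]<12)|(hsv[...,0]>172))&(hsv[...,1]>170)&(hsv[...,2]>120)).astype(np.uint8)
m[:215]=0;m[245:]=0;m[:,:295]=0;m[:,410:]=0
for c in cv2.findContours(cv2.morphologyEx(m,cv2.MORPH_CLOSE,np.ones((7,7))),0,2)[0]:
    (x,y),r=cv2.minEnclosingCircle(c)
    if r>4: print("jar",x,y,r,onz("top",[(x,y)],106)[0])
E
```

```text
riser [476.9  19.6  63.7]
riser [475.8 -47.5  68.6]
riser [540.6 -43.7  58.1]
riser [542.4  22.7  61.9]
strip [[549.3 288. ]
 [543.4 -60.6]
 [472.4 -60. ]
 [477.6 289.6]]
pad [[545.1 267.9]
 [543.1 210.3]
 [480.9 209.9]
 [481.8 269. ]]
board [[439.4 295.6]
 [436.  -22.6]
 [373.2 -24.2]
 [372.1 295.4]]
pins [[404.5 285.8]
 [405.6 -11.1]]
P1 [ 389.5 -106.8    0. ] [254.1 269.1] [array([253.8, 272.4]), array([253.6, 270.8]), array([253.5, 269.3]), array([253.3, 267.8])]
P2 [ 392.3 -221.7    0. ] [282.1 288.6] [array([281.9, 288.6]), array([281.8, 287. ]), array([281.7, 285.5]), array([281.6, 283.9])]
P3 [ 394.5 -316.     0. ] [307.1 298.9] [array([307.1, 303. ]), array([307. , 301.5]), array([307. , 299.9]), array([307. , 298.3])]
P4 [ 413.  -414.8    0. ] [339.1 315.1] [array([339.3, 316. ]), array([339.3, 314.4]), array([339.4, 312.9]), array([339.5, 311.3])]
[482.9 -36.9   3. ] [259.2 237. ] [(49, array([259.1, 239.7])), (55, array([259. , 238.2])), (61, array([258.8, 236.7])), (67, array([258.7, 235.1])), (73, array([258.5, 233.6]))]
jar 337.8063049316406 230.7882843017578 7.526117324829102 [ 518.5 -245.1  106. ]
jar 394.48077392578125 228.36538696289062 7.784406661987305 [ 522.8 -403.6  106. ]
jar 310.0735168457031 228.18382263183594 7.477200031280518 [ 527.3 -167.7  106. ]
```

Emit:
move_arm(commands="0.265 0.33 0.5 0 0 0 -1;0.265 0.33 0.9 0 0 0 -1;0.265 0.33 0.97 0 0 0 -1;0.265 0.33 0.97 0 0 0 -1;0.265 0.33 0.97 0 0 0 -1;0.265 0.33 0.97 0 0 0 -1;0.265 0.33 0.97 0 0 0 -1;0.265 0.33 0.97 0 0 0 -1", newtons=10)

```text
time: 2.7
eef_pos: [506.1, -13.7, 89.3]
orientation: [[1.0, -0.002, -0.001], [-0.002, -1.0, -0.0], [-0.001, 0.0, -1.0]]
contact_force: [-0.5, -0.7, 0.7]
grip_width: 37.8
grip_force: 0.0
```

Emit:
move_arm(commands="0 0 0.05 0 0 0 -1;0 0 0.08 0 0 0 -1;0 0 0.1 0 0 0 -1;0 0 0.1 0 0 0 -1")

```text
time: 3.03
eef_pos: [506.3, -12.1, 68.9]
orientation: [[1.0, 0.001, 0.0], [0.001, -1.0, -0.0], [0.0, 0.0, -1.0]]
contact_force: [-0.4, 0.1, -0.4]
grip_width: 11.0
grip_force: 0.0
```

Emit:
move_arm(commands="0 0 0.01 0 0 0 -1;0 0 0.015 0 0 0 -1;0 0 0.015 0 0 0 -1;0 0 0.015 0 0 0 -1")

```text
time: 3.37
eef_pos: [506.8, -12.2, 66.3]
orientation: [[1.0, 0.001, 0.001], [0.001, -1.0, 0.0], [0.001, -0.0, -1.0]]
contact_force: [-1.8, 0.9, 4.5]
grip_width: 0.5
grip_force: 2.5
```

Emit:
move_arm(commands="0 0 0.01 0 0 0 -1;0 0 0.015 0 0 0 -1;0 0 0.015 0 0 0 -1")

```text
time: 3.62
eef_pos: [506.9, -12.2, 66.1]
orientation: [[1.0, 0.001, 0.001], [0.001, -1.0, 0.0], [0.001, -0.0, -1.0]]
contact_force: [-11.1, 2.2, 41.1]
grip_width: 0.7
grip_force: 20.7
```

Emit:
move_arm(commands="0 0 0.01 0 0 0 -1;0 0 0.01 0 0 0 -1;0 0 0.01 0 0 0 -1")

```text
time: 3.87
eef_pos: [507.0, -12.2, 65.9]
orientation: [[1.0, 0.001, 0.002], [0.001, -1.0, -0.0], [0.002, 0.0, -1.0]]
contact_force: [-18.8, 0.6, 65.1]
grip_width: 0.4
grip_force: 32.9
```

Emit:
move_arm(commands="0 0 -0.15 0 0 0 -1;0 -0.65 -0.15 0 0 0 -1;0 -0.65 -0.1 0 0 0 -1;0 -0.65 0 0 0 0 -1;0 -0.65 0.12 0 0 0 -1;0 -0.65 0.25 0 0 0 -1;0 -0.65 0.25 0 0 0 -1")

```text
time: 4.45
eef_pos: [503.5, 118.3, 7.2]
orientation: [[1.0, 0.003, -0.006], [0.003, -1.0, -0.001], [-0.006, 0.001, -1.0]]
contact_force: [-1.3, -0.3, -0.2]
grip_width: 0.6
grip_force: 0.0
```

Emit:
move_arm(commands="0 0 0.01 0 0 0 -1;0 0 0.02 0 0 0 -1;0 0 0.02 0 0 0 -1")

```text
time: 4.7
eef_pos: [507.3, 117.3, 7.8]
orientation: [[1.0, -0.0, 0.002], [-0.0, -1.0, 0.0], [0.002, -0.0, -1.0]]
contact_force: [-0.7, -0.0, 0.6]
grip_width: 0.4
grip_force: 0.0
```

Emit:
move_arm(commands="0 0 0.005 0 0 0 -1;0 0 0.01 0 0 0 -1;0 0 0.01 0 0 0 -1;0 0 0.01 0 0 0 -1")

```text
time: 5.03
eef_pos: [506.7, 117.4, 5.2]
orientation: [[1.0, -0.0, 0.001], [-0.0, -1.0, 0.0], [0.001, -0.0, -1.0]]
contact_force: [0.2, 0.4, -0.1]
grip_width: 0.4
grip_force: 0.0
```

Emit:
move_arm(commands="0 0 0.005 0 0 0 -1;0 0 0.008 0 0 0 -1;0 0 0.008 0 0 0 -1;0 0 0.008 0 0 0 -1")

```text
time: 5.37
eef_pos: [506.6, 117.6, 3.4]
orientation: [[1.0, 0.0, 0.0], [0.0, -1.0, -0.0], [0.0, 0.0, -1.0]]
contact_force: [-1.0, -1.0, 5.1]
grip_width: 0.3
grip_force: 2.6
```

Emit:
move_arm(commands="0 0 0.005 0 0 0 -1;0 0 0.008 0 0 0 -1;0 0 0.008 0 0 0 -1;0 0 0.008 0 0 0 -1")

```text
time: 5.7
eef_pos: [506.6, 117.6, 3.2]
orientation: [[1.0, 0.0, 0.001], [0.0, -1.0, 0.0], [0.001, -0.0, -1.0]]
contact_force: [-5.2, -1.6, 25.4]
grip_width: 0.5
grip_force: 12.5
```

Touch test: the riser top reads 66.3 and the strip reads 3.3 (true 3), so the riser is about 59 mm above the pad. The best stack is 60 mm, from plates 30, 18 and 12. I'm fetching the third plate (30 mm) first.

Emit:
move_arm(commands="0 0 -0.2 0 0 0 0;0 0 -0.4 0 0 0 1;0 0.1 -0.6 0 0 0 1;-0.42 1 -0.75 0 0 0 1;-0.42 1 -0.75 0 0 0 1;-0.42 1 -0.75 0 0 0 1;-0.42 1 -0.75 0 0 0 1;-0.42 1 -0.75 0 0 0 1;-0.42 1 -0.75 0 0 0 1;-0.42 1 -0.75 0 0 0 1")

```text
time: 6.53
eef_pos: [422.0, -83.8, 151.8]
orientation: [[1.0, -0.004, 0.001], [-0.004, -1.0, -0.0], [0.001, 0.0, -1.0]]
contact_force: [-0.2, 0.3, 0.1]
grip_width: 63.5
grip_force: 0.0
```

Emit:
move_arm(commands="0 1 0 0 0 0.075 1;0 1 0 0 0 0.075 1;0 1 0 0 0 0.075 1;0 1 0 0 0 0.075 1;0 1 0 0 0 0.075 1;0 1 0 0 0 0.075 1;0 1 0 0 0 0.075 1")

```text
time: 7.12
eef_pos: [423.2, -282.9, 150.9]
orientation: [[0.997, -0.08, -0.0], [-0.08, -0.997, 0.0], [-0.0, -0.0, -1.0]]
contact_force: [-1.0, 0.1, -0.8]
grip_width: 87.8
grip_force: 0.0
```

```bash
cat > pl.py <<'E'
from h import *
np.set_printoptions(precision=1,suppress=True)
def plate(t,p,z,w=18):
    hsv=cv2.cvtColor(t,cv2.COLOR_BGR2HSV); sub=np.zeros(t.shape[:2],np.uint8); sub[p[1]-w:p[1]+w,p[0]-w:p[0]+w]=1
    m=((hsv[...,2]<95)&(sub>0)).astype(np.uint8)
    c=max(cv2.findContours(m,0,2)[0],key=cv2.contourArea); r=cv2.minAreaRect(c)
    b=onz("top",cv2.boxPoints(r),z)[:,:2]; e=[b[1]-b[0],b[2]-b[1]]; l=max(e,key=np.linalg.norm)
    return onz("top",[r[0]],z)[0], [np.linalg.norm(i) for i in e], np.degrees(np.arctan(l[1]/l[0]))
E
python3 - <<'E'
from pl import *
t=cv2.imread("pics/top1.png")
for p,z in[((286,272),24),((322,271),12),((356,268),30),((388,263),18)]: print(z,*plate(t,p,z))
print(ctrl.sense()["eef_pos"])
E
```

```text
24 [414.6 -90.7  24. ] [np.float64(44.08841527822251), np.float64(58.63497832910027)] -0.0456862079371425
12 [ 416. -197.   12.] [np.float64(44.00240129860536), np.float64(59.37722503405547)] 5.511480069387835
30 [ 421.2 -295.9   30. ] [np.float64(62.296033977646104), np.float64(45.00780827302489)] -4.536855549937183
18 [ 436.9 -390.    18. ] [np.float64(45.317971136827865), np.float64(61.03086270289338)] 2.5546452412332354
[ 423.2 -282.9  150.9]
```

Emit:
move_arm(commands="-0.005 0.066 0.2 0 0 0 1;-0.005 0.066 0.4 0 0 0 1;-0.005 0.066 0.6 0 0 0 1;-0.005 0.066 0.69 0 0 0 1;-0.005 0.066 0.72 0 0 0 1;-0.005 0.066 0.72 0 0 0 1")

```text
time: 7.62
eef_pos: [420.0, -293.1, 5.9]
orientation: [[0.997, -0.076, -0.003], [-0.076, -0.997, 0.003], [-0.003, -0.002, -1.0]]
contact_force: [0.7, -0.2, 0.6]
grip_width: 87.8
grip_force: 0.0
```

Emit:
move_arm(commands="0 0 0 0 0 0 -1;0 0 0 0 0 0 -1;0 0 0 0 0 0 -1;0 0 0 0 0 0 -1;0 0 0 0 0 0 -1;0 0 0 0 0 0 -1;0 0 0 0 0 0 -1;0 0 0 0 0 0 -1", newtons=25)

```text
time: 8.28
eef_pos: [420.9, -295.9, 8.1]
orientation: [[0.997, -0.078, 0.001], [-0.078, -0.997, -0.001], [0.001, 0.001, -1.0]]
contact_force: [-0.7, -0.5, 7.7]
grip_width: 49.8
grip_force: 25.0
```

Emit:
move_arm(commands="0 0 -0.2 0 0 0 -1;0 0 -0.4 0 0 0 -1;0 0 -0.6 0 0 0 -1;0 -0.2 -0.75 0 0 -0.06 -1;0 -1 -0.75 0 0 -0.06 -1;0 -1 -0.75 0 0 -0.06 -1;0 -1 -0.75 0 0 -0.06 -1;0 -1 -0.75 0 0 -0.06 -1;0 -1 -0.75 0 0 -0.06 -1")

```text
time: 9.03
eef_pos: [435.5, -90.5, 157.7]
orientation: [[1.0, -0.01, -0.001], [-0.01, -1.0, 0.002], [-0.001, -0.002, -1.0]]
contact_force: [-0.1, -0.2, -1.1]
grip_width: 50.0
grip_force: 25.0
```

Emit:
move_arm(commands="0.15 -1 0 0 0 0 -1;0.15 -1 0 0 0 0 -1;0.15 -1 0 0 0 0 -1;0.15 -1 0 0 0 0 -1;0.15 -1 0 0 0 0 -1;0.15 -1 0 0 0 0 -1")

```text
time: 9.53
eef_pos: [470.5, 108.2, 157.8]
orientation: [[1.0, -0.011, 0.002], [-0.011, -1.0, 0.002], [0.002, -0.002, -1.0]]
contact_force: [0.1, -0.7, -0.0]
grip_width: 49.9
grip_force: 25.0
```

Emit:
move_arm(commands="0.22 -0.7 0 0 0 0 -1;0.22 -0.7 0 0 0 0 -1;0.22 -0.7 0 0 0 0 -1;0.22 -0.7 0 0 0 0 -1;0.22 -0.7 0 0 0 0 -1;0.22 -0.7 0 0 0 0 -1")

```text
time: 10.03
eef_pos: [515.1, 242.8, 157.0]
orientation: [[1.0, -0.014, -0.001], [-0.014, -1.0, -0.001], [-0.001, 0.001, -1.0]]
contact_force: [-0.7, -0.4, -0.8]
grip_width: 50.5
grip_force: 25.0
```

Emit:
move_arm(commands="-0.012 0.018 0.2 0 0 0 -1;-0.012 0.018 0.4 0 0 0 -1;-0.012 0.018 0.6 0 0 0 -1;-0.012 0.018 0.65 0 0 0 -1;-0.012 0.018 0.65 0 0 0 -1;-0.012 0.018 0.65 0 0 0 -1;-0.012 0.018 0.65 0 0 0 -1")

```text
time: 10.62
eef_pos: [514.4, 239.2, 29.6]
orientation: [[1.0, -0.016, 0.003], [-0.016, -1.0, 0.001], [0.003, -0.001, -1.0]]
contact_force: [-0.6, -0.5, -0.4]
grip_width: 49.9
grip_force: 25.0
```

Emit:
move_arm(commands="-0.007 0 0.03 0 0 0 -1;-0.007 0 0.06 0 0 0 -1;-0.007 0 0.068 0 0 0 -1;-0.007 0 0.068 0 0 0 -1;-0.007 0 0.068 0 0 0 -1")

```text
time: 11.03
eef_pos: [512.0, 239.5, 15.1]
orientation: [[1.0, -0.015, 0.001], [-0.015, -1.0, 0.0], [0.001, -0.001, -1.0]]
contact_force: [-2.0, -1.1, 8.0]
grip_width: 49.9
grip_force: 25.0
```

Emit:
move_arm(commands="0 0 0 0 0 0 1;0 0 0 0 0 0 1;0 0 0 0 0 0 1;0 0 0 0 0 0 1;0 0 -0.2 0 0 0 1;0 0 -0.4 0 0 0 1;0 0 -0.6 0 0 0 1;0 0 -0.7 0 0 0 1")

```text
time: 11.7
eef_pos: [513.1, 239.9, 158.0]
orientation: [[1.0, -0.015, 0.004], [-0.015, -1.0, 0.002], [0.004, -0.002, -1.0]]
contact_force: [0.6, 0.5, 0.3]
grip_width: 87.8
grip_force: 0.0
```

Emit:
move_arm(commands="-0.1 1 0 0 0 -0.04 1;-0.1 1 0 0 0 -0.04 1;-0.1 1 0 0 0 -0.04 1;-0.1 1 0 0 0 -0.04 1;-0.1 1 0 0 0 -0.04 1;-0.1 1 0 0 0 -0.04 1")

```text
time: 12.2
eef_pos: [487.0, 35.0, 153.7]
orientation: [[1.0, 0.023, -0.001], [0.023, -1.0, -0.001], [-0.001, 0.001, -1.0]]
contact_force: [-0.5, -0.1, 0.1]
grip_width: 87.7
grip_force: 0.0
```

Emit:
move_arm(commands="-0.2 1 0 0 0 -0.03 1;-0.2 1 0 0 0 -0.03 1;-0.2 1 0 0 0 -0.03 1;-0.2 1 0 0 0 -0.03 1;-0.2 1 0 0 0 -0.03 1;-0.2 1 0 0 0 -0.03 1")

```text
time: 12.7
eef_pos: [453.3, -166.3, 154.1]
orientation: [[0.999, 0.053, 0.001], [0.053, -0.999, -0.001], [0.001, 0.002, -1.0]]
contact_force: [0.6, 1.1, -0.3]
grip_width: 87.6
grip_force: 0.0
```

```bash
python3 - <<'E'
from pl import *
t=grab("top","top2"); s=grab("scene","scene2")
for p,z in[((178,242),37),((286,272),24),((322,271),12),((388,263),18)]: print(z,*plate(t,p,z))
print(ctrl.sense()["eef_pos"]); crop(t,150,195,410,295,3,"t2c")
E
```

```text
37 [511.1 236.2  37. ] [np.float64(54.40958845410768), np.float64(63.096343393891466)] 2.3724731373664896
24 [421.  -90.5  24. ] [np.float64(34.2723828866651), np.float64(128.10639440955575)] 37.577366531238496
12 [ 407.8 -191.8   12. ] [np.float64(112.23174742188272), np.float64(66.54939145458937)] -23.590617897906412
18 [ 437.  -390.1   18. ] [np.float64(45.074546195622816), np.float64(61.277736276555906)] 2.5545744754197877
[ 453.5 -162.4  153.8]
```

View pics/t2c.png

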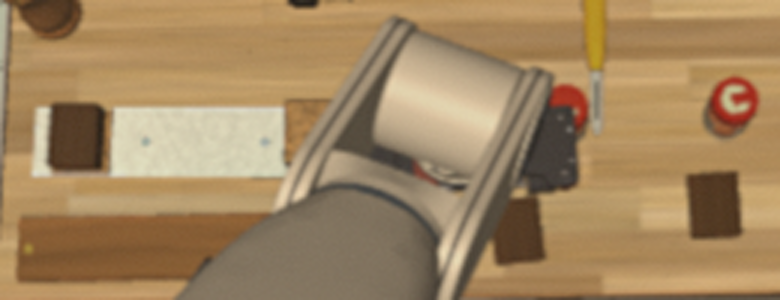

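The view shows the 30 mm plate squarely on the pad (crop (77,136)). The 18 mm plate, the rightmost at crop (714,205), is untouched. I'm fetching it next.

Emit:
move_arm(commands="-0.14 1 0 0 0 0 1;-0.14 1 0 0 0 0 1;-0.14 1 0 0 0 0 1;-0.14 1 0 0 0 0 1;-0.14 1 0 0 0 0 1;-0.14 1 0 0 0 0 1;-0.14 1 0 0 0 0 1")

```text
time: 13.38
eef_pos: [437.9, -362.7, 153.5]
orientation: [[0.998, 0.057, -0.0], [0.057, -0.998, 0.001], [-0.0, -0.001, -1.0]]
contact_force: [0.3, 0.0, 0.1]
grip_width: 87.7
grip_force: 0.0
```

Emit:
move_arm(commands="-0.012 0.137 0.2 0 0 0 1;-0.012 0.137 0.4 0 0 0 1;-0.012 0.137 0.6 0 0 0 1;-0.012 0.137 0.7 0 0 0 1;-0.012 0.137 0.74 0 0 0 1;-0.012 0.137 0.74 0 0 0 1;-0.012 0.137 0.74 0 0 0 1")

```text
time: 13.97
eef_pos: [437.5, -389.1, 6.5]
orientation: [[0.998, 0.06, 0.0], [0.06, -0.998, 0.0], [0.0, -0.0, -1.0]]
contact_force: [-0.2, -0.3, 0.7]
grip_width: 87.9
grip_force: 0.0
```

Emit:
move_arm(commands="0 0 0 0 0 0 -1;0 0 0 0 0 0 -1;0 0 0 0 0 0 -1;0 0 0 0 0 0 -1;0 0 0 0 0 0 -1;0 0 0 0 0 0 -1;0 0 0 0 0 0 -1;0 0 0 0 0 0 -1", newtons=25)

```text
time: 14.63
eef_pos: [436.7, -390.5, 6.3]
orientation: [[0.998, 0.058, 0.0], [0.058, -0.998, -0.0], [0.0, 0.0, -1.0]]
contact_force: [-1.1, 0.4, 5.8]
grip_width: 49.5
grip_force: 25.0
```

Emit:
move_arm(commands="0 0 -0.2 0 0 0 -1;0 0 -0.4 0 0 0 -1;0 0 -0.6 0 0 0 -1;0 -0.2 -0.8 0 0 0.07 -1;0 -1 -0.8 0 0 0.07 -1;0 -1 -0.8 0 0 0.07 -1;0 -1 -0.8 0 0 0.07 -1;0 -1 -0.8 0 0 0.07 -1;0 -1 -0.8 0 0 0.07 -1;0 -1 -0.8 0 0 0.07 -1")

```text
time: 15.47
eef_pos: [424.6, -188.6, 166.0]
orientation: [[1.0, -0.012, -0.0], [-0.012, -1.0, 0.0], [-0.0, -0.0, -1.0]]
contact_force: [0.8, -0.0, -0.8]
grip_width: 49.8
grip_force: 25.0
```

Emit:
move_arm(commands="0.1 -1 0 0 0 0 -1;0.1 -1 0 0 0 0 -1;0.1 -1 0 0 0 0 -1;0.1 -1 0 0 0 0 -1;0.1 -1 0 0 0 0 -1;0.1 -1 0 0 0 0 -1")

```text
time: 15.97
eef_pos: [449.6, 12.5, 165.9]
orientation: [[1.0, -0.012, 0.001], [-0.012, -1.0, 0.001], [0.001, -0.001, -1.0]]
contact_force: [0.2, -1.3, -0.2]
grip_width: 50.0
grip_force: 25.0
```

Emit:
move_arm(commands="0.34 -1 0 0 0 0.002 -1;0.34 -1 0 0 0 0.002 -1;0.34 -1 0 0 0 0.002 -1;0.34 -1 0 0 0 0.002 -1;0.34 -1 0 0 0 0.002 -1;0.34 -1 0 0 0 0.002 -1;0.34 -1 0 0 0 0.002 -1")

```text
time: 16.55
eef_pos: [520.9, 208.9, 165.4]
orientation: [[1.0, -0.016, 0.001], [-0.016, -1.0, 0.0], [0.001, -0.0, -1.0]]
contact_force: [-1.5, -0.5, -0.7]
grip_width: 49.8
grip_force: 25.0
```

Emit:
move_arm(commands="-0.044 -0.147 0 0 0 0 -1;-0.044 -0.147 0.2 0 0 0 -1;-0.044 -0.147 0.4 0 0 0 -1;-0.044 -0.147 0.54 0 0 0 -1;-0.044 -0.147 0.54 0 0 0 -1;-0.044 -0.147 0.54 0 0 0 -1;-0.044 -0.147 0.54 0 0 0 -1")

```text
time: 17.13
eef_pos: [512.0, 236.6, 59.1]
orientation: [[1.0, -0.019, 0.001], [-0.019, -1.0, 0.0], [0.001, -0.0, -1.0]]
contact_force: [-0.3, 0.8, -0.5]
grip_width: 49.8
grip_force: 25.0
```

Emit:
move_arm(commands="0.002 -0.009 0.04 0 0 0 -1;0.002 -0.009 0.07 0 0 0 -1;0.002 -0.009 0.078 0 0 0 -1;0.002 -0.009 0.078 0 0 0 -1;0.002 -0.009 0.078 0 0 0 -1")

```text
time: 17.55
eef_pos: [512.0, 239.5, 43.3]
orientation: [[1.0, -0.017, 0.002], [-0.017, -1.0, 0.001], [0.002, -0.001, -1.0]]
contact_force: [0.4, -1.2, 4.8]
grip_width: 49.9
grip_force: 25.0
```

Emit:
move_arm(commands="0 0 0 0 0 0 1;0 0 0 0 0 0 1;0 0 0 0 0 0 1;0 0 0 0 0 0 1;0 0 -0.2 0 0 0 1;0 0 -0.4 0 0 0 1;0 0 -0.55 0 0 0 1")

```text
time: 18.13
eef_pos: [511.3, 239.5, 154.0]
orientation: [[1.0, -0.017, -0.0], [-0.017, -1.0, 0.0], [-0.0, -0.0, -1.0]]
contact_force: [-0.2, 0.5, 0.8]
grip_width: 87.6
grip_force: 0.0
```

Emit:
move_arm(commands="-0.2 1 0 0 0 0 1;-0.2 1 0 0 0 0 1;-0.2 1 0 0 0 0 1;-0.2 1 0 0 0 0 1;-0.2 1 0 0 0 0 1;-0.2 1 0 0 0 0 1")

```text
time: 18.63
eef_pos: [465.5, 35.5, 152.0]
orientation: [[1.0, -0.021, -0.002], [-0.021, -1.0, -0.001], [-0.002, 0.001, -1.0]]
contact_force: [0.1, 0.1, -0.1]
grip_width: 87.8
grip_force: 0.0
```

```bash
python3 - <<'E'
from pl import *
t=grab("top","top3"); s=grab("scene","scene3")
print(ctrl.sense()["eef_pos"])
for p,z in[((178,242),55),((322,271),12)]: print(z,*plate(t,p,z))
S=np.vstack([cv2.resize(t[195:295,150:410],None,fx=3,fy=3),cv2.resize(s[190:300,160:420],None,fx=3,fy=3)[:290]])
cv2.imwrite("pics/c3.png",S[:590])
E
```

```text
[467.6  38.9 152.4]
55 [521.7 237.1  55. ] [np.float64(50.78683040202785), np.float64(68.87573347143277)] 10.483368699990622
12 [ 415.8 -197.    12. ] [np.float64(43.562314641508365), np.float64(59.3653266427022)] 6.2943561731864035
```

View pics/c3.png

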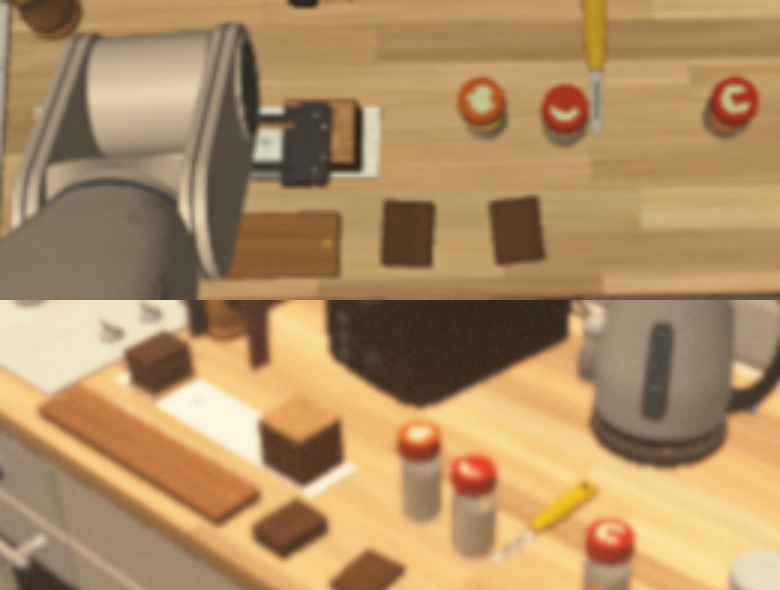

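Stack now holds the 30 and 18 mm plates, neatly aligned. The 12 mm plate is unmoved, at crop (517,230).

Emit:
move_arm(commands="-0.24 1 0 0 0 -0.12 1;-0.24 1 0 0 0 -0.12 1;-0.24 1 0 0 0 -0.12 1;-0.24 1 0 0 0 -0.12 1;-0.24 1 0 0 0 -0.12 1;-0.24 1 0 0 0 -0.12 1;-0.24 1 0 0 0 -0.12 1")

```text
time: 19.32
eef_pos: [416.7, -160.1, 152.3]
orientation: [[0.994, 0.105, 0.001], [0.105, -0.994, 0.0], [0.001, 0.0, -1.0]]
contact_force: [0.4, 0.0, -0.0]
grip_width: 87.8
grip_force: 0.0
```

Emit:
move_arm(commands="-0.024 0.183 0.2 0 0 0 1;-0.024 0.183 0.4 0 0 0 1;-0.024 0.183 0.6 0 0 0 1;-0.024 0.183 0.7 0 0 0 1;-0.024 0.183 0.745 0 0 0 1;-0.024 0.183 0.745 0 0 0 1;-0.024 0.183 0.745 0 0 0 1")

```text
time: 19.9
eef_pos: [416.3, -194.3, 3.2]
orientation: [[0.994, 0.11, -0.001], [0.11, -0.994, 0.001], [-0.001, -0.001, -1.0]]
contact_force: [0.7, 0.1, 0.2]
grip_width: 87.6
grip_force: 0.0
```

Emit:
move_arm(commands="0 0 0 0 0 0 -1;0 0 0 0 0 0 -1;0 0 0 0 0 0 -1;0 0 0 0 0 0 -1;0 0 0 0 0 0 -1;0 0 0 0 0 0 -1;0 0 0 0 0 0 -1;0 0 0 0 0 0 -1", newtons=25)

```text
time: 20.57
eef_pos: [415.6, -196.1, 3.5]
orientation: [[0.994, 0.108, 0.0], [0.108, -0.994, -0.0], [0.0, 0.0, -1.0]]
contact_force: [-0.1, 1.0, 3.9]
grip_width: 49.6
grip_force: 25.0
```

Emit:
move_arm(commands="0 0 -0.2 0 0 0 -1;0 0 -0.4 0 0 0 -1;0 0 -0.6 0 0 0 -1;0 -0.2 -0.8 0 0 0.117 -1;0 -1 -0.8 0 0 0.117 -1;0 -1 -0.8 0 0 0.117 -1;0 -1 -0.8 0 0 0.117 -1;0 -1 -0.8 0 0 0.117 -1;0 -1 -0.8 0 0 0.117 -1;0 -1 -0.8 0 0 0.117 -1")

```text
time: 21.4
eef_pos: [393.4, 4.8, 163.4]
orientation: [[1.0, -0.009, 0.0], [-0.009, -1.0, -0.0], [0.0, 0.0, -1.0]]
contact_force: [0.4, -0.4, -0.1]
grip_width: 49.5
grip_force: 25.0
```

Emit:
move_arm(commands="0.55 -1 0 0 0 0.008 -1;0.55 -1 0 0 0 0.008 -1;0.55 -1 0 0 0 0.008 -1;0.55 -1 0 0 0 0.008 -1;0.55 -1 0 0 0 0.008 -1;0.55 -1 0 0 0 0.008 -1;0.55 -1 0 0 0 0.008 -1")

```text
time: 21.98
eef_pos: [510.0, 203.1, 163.0]
orientation: [[1.0, -0.022, 0.002], [-0.022, -1.0, 0.001], [0.002, -0.001, -1.0]]
contact_force: [0.8, 0.9, -0.2]
grip_width: 49.8
grip_force: 25.0
```

Emit:
move_arm(commands="0.006 -0.178 0 0 0 0 -1;0.006 -0.178 0.2 0 0 0 -1;0.006 -0.178 0.4 0 0 0 -1;0.006 -0.178 0.44 0 0 0 -1;0.006 -0.178 0.44 0 0 0 -1;0.006 -0.178 0.44 0 0 0 -1;0.006 -0.178 0.44 0 0 0 -1")

```text
time: 22.57
eef_pos: [510.2, 236.3, 77.1]
orientation: [[1.0, -0.024, 0.002], [-0.024, -1.0, 0.001], [0.002, -0.001, -1.0]]
contact_force: [-0.1, -0.6, 0.8]
grip_width: 49.7
grip_force: 25.0
```

Emit:
move_arm(commands="0.008 -0.01 0.04 0 0 -0.006 -1;0.008 -0.01 0.08 0 0 -0.006 -1;0.008 -0.01 0.09 0 0 -0.006 -1;0.008 -0.01 0.09 0 0 -0.006 -1;0.008 -0.01 0.09 0 0 -0.006 -1")

```text
time: 22.98
eef_pos: [511.4, 239.1, 58.3]
orientation: [[1.0, -0.016, 0.002], [-0.016, -1.0, 0.001], [0.002, -0.001, -1.0]]
contact_force: [0.3, -1.9, 6.9]
grip_width: 49.9
grip_force: 25.0
```

Emit:
move_arm(commands="0 0 0 0 0 0 1;0 0 0 0 0 0 1;0 0 0 0 0 0 1;0 0 0 0 0 0 1;0 0 -0.2 0 0 0 1;0 0 -0.4 0 0 0 1;0 0 -0.55 0 0 0 1")

```text
time: 23.57
eef_pos: [510.5, 238.9, 169.0]
orientation: [[1.0, -0.016, -0.0], [-0.016, -1.0, -0.0], [-0.0, 0.0, -1.0]]
contact_force: [0.8, 0.3, -0.3]
grip_width: 87.5
grip_force: 0.0
```

Emit:
move_arm(commands="-0.2 1 0 0 0 0 1;-0.2 1 0 0 0 0 1;-0.2 1 0 0 0 0 1;-0.2 1 0 0 0 0 1;-0.2 1 0 0 0 0 1;-0.2 1 0 0 0 0 1")

```text
time: 24.07
eef_pos: [464.8, 34.9, 167.0]
orientation: [[1.0, -0.02, -0.002], [-0.02, -1.0, -0.001], [-0.002, 0.001, -1.0]]
contact_force: [-0.1, 0.2, 0.3]
grip_width: 88.1
grip_force: 0.0
```

Emit:
move_arm(commands="-0.2 1 0 0 0 0 1;-0.2 1 0 0 0 0 1;-0.2 1 0 0 0 0 1;-0.2 1 0 0 0 0 1;-0.2 1 0 0 0 0 1;-0.2 1 0 0 0 0 1")

```text
time: 24.57
eef_pos: [423.2, -164.6, 167.5]
orientation: [[1.0, -0.021, 0.001], [-0.021, -1.0, -0.001], [0.001, 0.001, -1.0]]
contact_force: [-0.0, -0.7, -0.1]
grip_width: 88.0
grip_force: 0.0
```

```bash
python3 - <<'E'
from pl import *
t=grab("top","top4"); s=grab("scene","scene4"); st=ctrl.sense()
print(st["eef_pos"],st["q"])
for p,z in[((178,242),67)]: print(z,*plate(t,p,z))
S=np.vstack([cv2.resize(t[195:295,150:410],None,fx=3,fy=3),cv2.resize(s[195:290,155:415],None,fx=3,fy=3)])
cv2.imwrite("pics/c4.png",S)
E
```

```text
[ 423.6 -160.8  167.2] [-22.3  14.6 117.    0.   48.3  68.8]
67 [507.2 230.8  67. ] [np.float64(62.21679991256944), np.float64(64.75549644716128)] 2.374652141892617
```

View pics/c4.png

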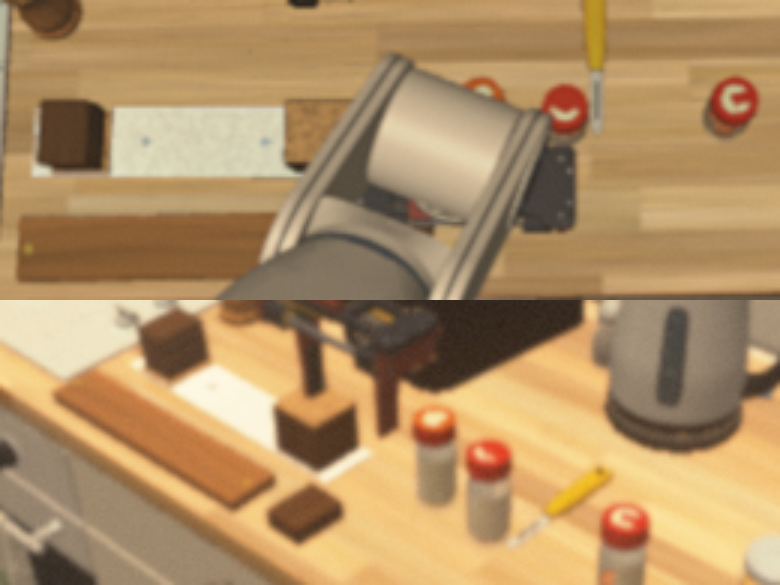

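The stack of three stands square on the pad (crop (70,134)) and looks the same height as the riser. The board hasn't moved. I'm turning the gripper 90° and going over the board centre, about (405,137).

Emit:
move_arm(commands="-0.08 -0.5 0 0 0 -0.76 1;-0.08 -0.5 0 0 0 -0.76 1;-0.08 -0.5 0 0 0 -0.76 1;-0.08 -0.5 0 0 0 -0.76 1;-0.08 -0.5 0 0 0 -0.76 1;-0.08 -0.5 0 0 0 -0.76 1;-0.08 -0.5 0 0 0 -0.76 1;-0.08 -0.5 0 0 0 -0.76 1")

```text
time: 25.33
eef_pos: [409.5, -57.8, 167.2]
orientation: [[0.708, 0.706, -0.0], [0.706, -0.708, 0.0], [0.0, -0.0, -1.0]]
contact_force: [0.2, -0.2, -0.2]
grip_width: 87.9
grip_force: 0.0
```

Emit:
move_arm(commands="0.69 -0.7 0 0 0 -0.76 1;0.69 -0.7 0 0 0 -0.76 1;0.69 -0.7 0 0 0 -0.76 1;0.69 -0.7 0 0 0 -0.76 1;0.69 -0.7 0 0 0 -0.76 1;0.69 -0.7 0 0 0 -0.76 1;0.69 -0.7 0 0 0 -0.76 1;0.69 -0.7 0 0 0 -0.76 1;0.69 -0.7 0 0 0 -0.76 1")

```text
time: 26.08
eef_pos: [408.7, 137.8, 167.2]
orientation: [[-0.003, 1.0, -0.0], [1.0, 0.003, 0.0], [0.0, -0.0, -1.0]]
contact_force: [0.1, -0.6, 0.3]
grip_width: 87.8
grip_force: 0.0
```

```bash
python3 - <<'E'
from pl import *
t=cv2.imread("pics/top1.png"); 
for f in("top0","top4"):
    t=cv2.imread(f"pics/{f}.png"); h=cv2.cvtColor(t,cv2.COLOR_BGR2HSV); print(h[277,180:250:10].tolist(),h[289,200].tolist(),h[262,200].tolist())
t=cv2.imread("pics/top0.png"); h=cv2.cvtColor(t,cv2.COLOR_BGR2HSV)
m=((h[...,2]<175)&(h[...,1]>130)).astype(np.uint8); m[:262]=0;m[295:]=0;m[:,:150]=0;m[:,270:]=0
m=cv2.morphologyEx(m,cv2.MORPH_OPEN,np.ones((5,5)))
r=cv2.minAreaRect(max(cv2.findContours(m,0,2)[0],key=cv2.contourArea)); print(r,onz("top",[r[0]],18),onz("top",cv2.boxPoints(r),18))
E
```

```text
[[15, 154, 129], [15, 156, 124], [15, 158, 123], [15, 157, 130], [14, 155, 133], [15, 156, 136], [15, 160, 137]] [17, 123, 178] [19, 97, 189]
[[15, 153, 130], [15, 152, 129], [15, 157, 127], [15, 156, 132], [15, 156, 134], [15, 154, 139], [18, 64, 228]] [17, 122, 182] [19, 94, 189]
((209.00152587890625, 277.1029357910156), (21.73294448852539, 106.3120346069336), 89.157470703125) [[403.4 135.9  18. ]] [[435.3 297.4  18. ]
 [435.7 -20.6  18. ]
 [371.7 -22.2  18. ]
 [370.8 293.3  18. ]]
```

Emit:
move_arm(commands="-0.007 -0.022 0.2 0 0 0 1;-0.007 -0.022 0.4 0 0 0 1;-0.007 -0.022 0.6 0 0 0 1;-0.007 -0.022 0.75 0 0 0 1;-0.007 -0.022 0.805 0 0 0 1;-0.007 -0.022 0.805 0 0 0 1;-0.007 -0.022 0.805 0 0 0 1")

```text
time: 26.67
eef_pos: [404.4, 135.3, 5.9]
orientation: [[-0.002, 1.0, -0.002], [1.0, 0.002, -0.0], [-0.0, -0.002, -1.0]]
contact_force: [0.2, -0.0, -0.4]
grip_width: 88.0
grip_force: 0.0
```

Emit:
move_arm(commands="0 0 0 0 0 0 -1;0 0 0 0 0 0 -1;0 0 0 0 0 0 -1;0 0 0 0 0 0 -1;0 0 0 0 0 0 -1;0 0 0 0 0 0 -1;0 0 0 0 0 0 -1", newtons=45)

```text
time: 27.25
eef_pos: [405.9, 135.9, 7.3]
orientation: [[-0.004, 1.0, 0.003], [1.0, 0.004, 0.001], [0.001, 0.003, -1.0]]
contact_force: [-0.1, -0.8, 9.1]
grip_width: 63.5
grip_force: 45.0
```

Emit:
move_arm(commands="0 0 -0.15 0 0 0 -1;0 0 -0.3 0 0 0 -1;0 0 -0.45 0 0 0 -1;0 0 -0.6 0 0 0 -1;0 0 -0.6 0 0 0 -1;-0.1 0.2 -0.6 0 0 0.018 -1;-0.11 0.4 -0.6 0 0 0.018 -1;-0.11 0.525 -0.6 0 0 0.018 -1;-0.11 0.525 -0.6 0 0 0.018 -1;-0.11 0.525 -0.6 0 0 0.018 -1")

```text
time: 28.08
eef_pos: [510.1, 113.7, 125.3]
orientation: [[0.015, 1.0, -0.001], [1.0, -0.015, -0.0], [-0.0, -0.001, -1.0]]
contact_force: [-1.4, 0.3, -3.7]
grip_width: 63.6
grip_force: 45.0
```

```bash
python3 - <<'E'
from pl import *
s=grab("scene","scene5");t=grab("top","top5")
S=np.vstack([cv2.resize(t[195:295,150:410],None,fx=3,fy=3),cv2.resize(s[185:285,155:415],None,fx=3,fy=3)])
cv2.imwrite("pics/c5.png",S); print(ctrl.sense()["eef_pos"],ctrl.sense()["orientation"])
E
```

```text
[507.8 113.8 125.1] [[ 0.  1. -0.]
 [ 1. -0. -0.]
 [-0. -0. -1.]]
```

View pics/c5.png

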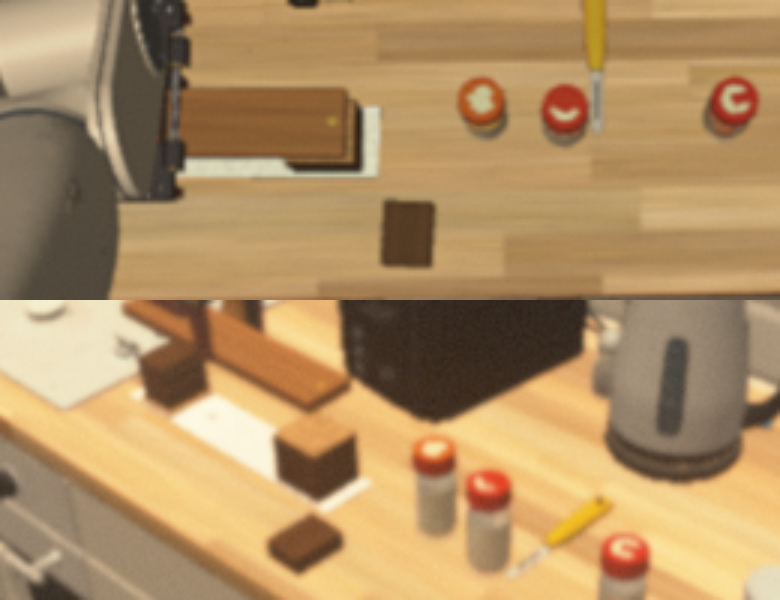

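The board is held level over the supports and roughly centred. Lowering it now.

Emit:
move_arm(commands="0 0.008 0.1 0 0 0.008 -1;0 0.008 0.18 0 0 0.008 -1;0 0.008 0.2 0 0 0.008 -1;0 0.008 0.2 0 0 0.008 -1;0 0.008 0.2 0 0 0.008 -1")

```text
time: 28.6
eef_pos: [510.7, 114.1, 86.4]
orientation: [[0.022, 1.0, -0.001], [1.0, -0.022, -0.0], [-0.0, -0.001, -1.0]]
contact_force: [-0.2, 0.5, -1.9]
grip_width: 63.6
grip_force: 45.0
```

Emit:
move_arm(commands="0 0 0.02 0 0 0 -1;0 0 0.04 0 0 0 -1;0 0 0.045 0 0 0 -1;0 0 0.045 0 0 0 -1;0 0 0.045 0 0 0 -1")

```text
time: 29.02
eef_pos: [511.5, 114.0, 77.4]
orientation: [[0.023, 1.0, 0.0], [1.0, -0.023, 0.0], [0.0, 0.0, -1.0]]
contact_force: [0.2, 0.3, -2.2]
grip_width: 63.7
grip_force: 45.0
```

Emit:
move_arm(commands="0 0 0.008 0 0 -0.007 -1;0 0 0.014 0 0 -0.007 -1;0 0 0.014 0 0 -0.007 -1;0 0 0.014 0 0 -0.007 -1")

```text
time: 29.35
eef_pos: [511.5, 114.0, 74.4]
orientation: [[0.015, 1.0, -0.0], [1.0, -0.015, 0.0], [0.0, -0.0, -1.0]]
contact_force: [0.2, -0.4, -2.6]
grip_width: 63.4
grip_force: 45.0
```

Emit:
move_arm(commands="0 0 0.008 0 0 0 -1;0 0 0.008 0 0 0 -1;0 0 0.008 0 0 0 -1")

```text
time: 29.6
eef_pos: [511.7, 114.1, 73.9]
orientation: [[0.015, 1.0, 0.0], [1.0, -0.015, 0.0], [0.0, 0.0, -1.0]]
contact_force: [-4.0, -1.9, 10.4]
grip_width: 63.6
grip_force: 45.0
```

Emit:
move_arm(commands="0 0 0 0 0 0 1;0 0 0 0 0 0 1;0 0 0 0 0 0 1;0 0 0 0 0 0 1;0 0 -0.2 0 0 0 1;0 0 -0.4 0 0 0 1;0 0 -0.55 0 0 0 1")

```text
time: 30.18
eef_pos: [511.8, 114.1, 184.7]
orientation: [[0.015, 1.0, 0.0], [1.0, -0.015, 0.0], [0.0, 0.0, -1.0]]
contact_force: [0.6, 0.4, -0.3]
grip_width: 88.1
grip_force: 0.0
```

Emit:
move_arm(commands="-1 0 0 0 0 0 1;-1 0 0 0 0 0 1;-1 0 0 0 0 0 1;-1 0 0 0 0 0 1;-1 0 0 0 0 0 1;-1 0 0 0 0 0 1")

```text
time: 30.68
eef_pos: [508.5, -90.8, 183.0]
orientation: [[0.02, 1.0, 0.001], [1.0, -0.02, -0.001], [-0.001, 0.001, -1.0]]
contact_force: [0.4, -0.3, -0.1]
grip_width: 87.6
grip_force: 0.0
```

```bash
python3 - <<'E'
from pl import *
s=grab("scene","scene6");t=grab("top","top6")
S=np.vstack([cv2.resize(t[195:295,150:410],None,fx=3,fy=3),cv2.resize(s[185:285,155:415],None,fx=3,fy=3)])
cv2.imwrite("pics/c6.png",S); print(ctrl.sense()["eef_pos"],ctrl.sense()["orientation"])
hsv=cv2.cvtColor(t,cv2.COLOR_BGR2HSV)
m=(((hsv[...,0]<14)|(hsv[...,0]>172))&(hsv[...,1]>170)&(hsv[...,2]>120)).astype(np.uint8)
m[:215]=0;m[245:]=0;m[:,:295]=0;m[:,410:]=0
for c in cv2.findContours(cv2.morphologyEx(m,cv2.MORPH_CLOSE,np.ones((7,7))),0,2)[0]:
    (x,y),r=cv2.minEnclosingCircle(c)
    if r>4: print("jar",x,y,r,onz("top",[(x,y)],100)[0])
E
```

```text
[508.2 -87.1 182.7] [[ 0.  1. -0.]
 [ 1. -0.  0.]
 [ 0. -0. -1.]]
jar 338.0 230.6923065185547 7.576534271240234 [ 520.  -245.7  100. ]
jar 394.5 228.10000610351562 7.580334663391113 [ 524.7 -404.4  100. ]
jar 310.0 228.5 7.762187480926514 [ 527.6 -167.1  100. ]
```

View pics/c6.png

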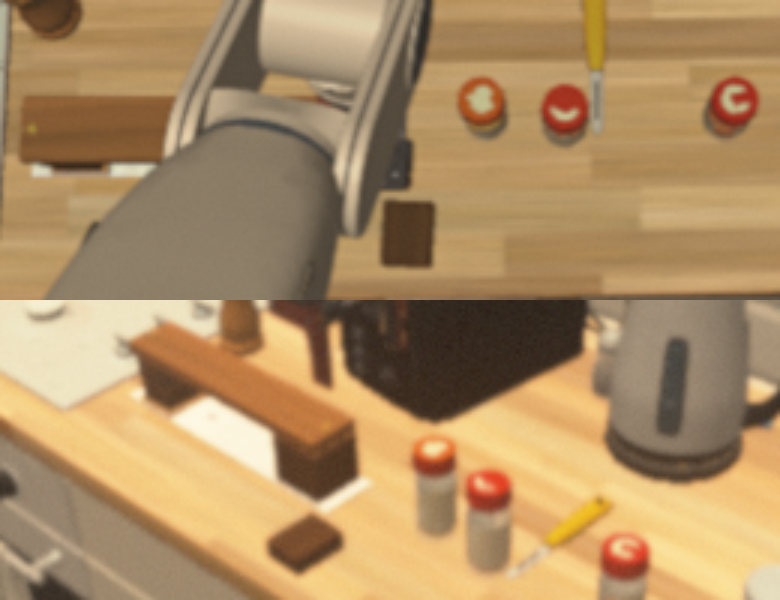

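The board lies level on the stack and riser. All three jars are unmoved. Taking the left (orange-capped) jar first, at (527,-168).

Emit:
move_arm(commands="-0.2 0.098 0 0 0 0 1;-0.403 0.098 0 0 0 0 1;-0.403 0.098 0.1 0 0 0 1;-0.403 0.098 0.3 0 0 0 1;-0.403 0.098 0.5 0 0 0 1;-0.403 0.098 0.63 0 0 0 1;-0.403 0.098 0.66 0 0 0 1;-0.403 0.098 0.66 0 0 0 1")

```text
time: 31.45
eef_pos: [525.6, -165.2, 49.1]
orientation: [[0.014, 1.0, -0.004], [1.0, -0.014, 0.002], [0.001, -0.004, -1.0]]
contact_force: [-0.4, 0.5, 0.5]
grip_width: 87.8
grip_force: 0.0
```

Emit:
move_arm(commands="0 0 0 0 0 0 -1;0 0 0 0 0 0 -1;0 0 0 0 0 0 -1;0 0 0 0 0 0 -1;0 0 0 0 0 0 -1;0 0 0 0 0 0 -1;0 0 0 0 0 0 -1;0 0 0 0 0 0 -1", newtons=15)

```text
time: 32.12
eef_pos: [527.4, -167.1, 51.4]
orientation: [[0.015, 1.0, 0.001], [1.0, -0.015, -0.0], [-0.0, 0.001, -1.0]]
contact_force: [0.2, 0.5, 3.8]
grip_width: 44.5
grip_force: 15.0
```

Emit:
move_arm(commands="0 0 -0.15 0 0 0 -1;0 0 -0.3 0 0 0 -1;0 0 -0.45 0 0 0 -1;0 0 -0.65 0 0 0 -1;0.2 -0.1 -0.65 0 0 0 -1;0.4 -0.1 -0.65 0 0 0 -1;0.6 -0.1 -0.65 0 0 0 -1;0.8 -0.1 -0.65 0 0 0 -1;0.95 -0.1 -0.65 0 0 0 -1;0.95 -0.1 -0.65 0 0 0 -1")

```text
time: 32.95
eef_pos: [509.1, 27.7, 180.7]
orientation: [[0.012, 1.0, -0.001], [1.0, -0.012, 0.001], [0.001, -0.001, -1.0]]
contact_force: [-0.4, 0.2, -2.1]
grip_width: 44.3
grip_force: 15.0
```

Emit:
move_arm(commands="0.2 0 0 0 0 0 -1;0.4 0 0 0 0 0 -1;0.6 0 0 0 0 0 -1;0.8 0 0 0 0 0 -1;0.9 0 0 0 0 0 -1;0.9 0 0 0 0 0 -1;0.9 0 0 0 0 0 -1;0.9 0 0 0 0 0 -1")

```text
time: 33.62
eef_pos: [512.0, 202.4, 180.4]
orientation: [[0.015, 1.0, -0.001], [1.0, -0.015, -0.001], [-0.001, -0.001, -1.0]]
contact_force: [0.0, -0.1, -1.4]
grip_width: 44.2
grip_force: 15.0
```

Emit:
move_arm(commands="0 0 0.08 0 0 0 -1;0 0 0.15 0 0 0 -1;0 0 0.19 0 0 0 -1;0 0 0.2 0 0 0 -1;0 0 0.2 0 0 0 -1;0 0 0.2 0 0 0 -1")

```text
time: 34.12
eef_pos: [512.8, 202.9, 141.2]
orientation: [[0.016, 1.0, 0.0], [1.0, -0.016, 0.0], [0.0, 0.0, -1.0]]
contact_force: [0.5, 0.1, -0.7]
grip_width: 44.1
grip_force: 15.0
```

Emit:
move_arm(commands="0 0 0.008 0 0 0 -1;0 0 0.014 0 0 0 -1;0 0 0.014 0 0 0 -1;0 0 0.014 0 0 0 -1")

```text
time: 34.45
eef_pos: [512.6, 203.5, 138.3]
orientation: [[0.015, 1.0, 0.0], [1.0, -0.015, 0.0], [0.0, 0.0, -1.0]]
contact_force: [-0.1, 0.5, -1.3]
grip_width: 43.9
grip_force: 15.0
```

Emit:
move_arm(commands="0 0 0.006 0 0 0 -1;0 0 0.01 0 0 0 -1;0 0 0.01 0 0 0 -1")

```text
time: 34.7
eef_pos: [512.6, 203.5, 136.3]
orientation: [[0.015, 1.0, 0.0], [1.0, -0.015, 0.0], [0.0, 0.0, -1.0]]
contact_force: [-0.1, -0.5, 1.0]
grip_width: 44.2
grip_force: 15.0
```

Emit:
move_arm(commands="0 0 0.004 0 0 0 -1;0 0 0.004 0 0 0 -1;0 0 0.004 0 0 0 0.1;0 0 0.004 0 0 0 0.3;0 0 0.004 0 0 0 1;0 0 0.004 0 0 0 1;0 0 -0.1 0 0 0 1;0 0 -0.25 0 0 0 1;0 0 -0.4 0 0 0 1;0 0 -0.4 0 0 0 1")

```text
time: 35.53
eef_pos: [515.5, 204.6, 221.4]
orientation: [[0.015, 1.0, 0.008], [1.0, -0.015, 0.003], [0.003, 0.008, -1.0]]
contact_force: [0.5, 1.6, 0.6]
grip_width: 87.2
grip_force: 0.0
```

Emit:
move_arm(commands="-1 0 0 0 0 0 1;-1 0 0 0 0 0 1;-1 0 0 0 0 0 1;-1 0 0 0 0 0 1;-1 0 0 0 0 0 1;-1 0 0 0 0 0 1")

```text
time: 36.03
eef_pos: [508.9, -1.2, 215.6]
orientation: [[0.019, 1.0, -0.001], [1.0, -0.019, -0.001], [-0.001, -0.001, -1.0]]
contact_force: [-0.0, -0.4, 0.2]
grip_width: 88.2
grip_force: 0.0
```

Emit:
move_arm(commands="-1 0.05 0 0 0 0 1;-1 0.05 0 0 0 0 1;-1 0.05 0 0 0 0 1;-1 0.05 0 0 0 0 1;-1 0.05 0 0 0 0 1;-1 0.05 0 0 0 0 1;-1 0.05 0 0 0 0 1")

```text
time: 36.62
eef_pos: [516.1, -197.9, 215.4]
orientation: [[0.019, 1.0, -0.001], [1.0, -0.019, 0.001], [0.001, -0.001, -1.0]]
contact_force: [-0.5, 0.4, 0.1]
grip_width: 87.8
grip_force: 0.0
```

```bash
python3 - <<'E'
from pl import *
s=grab("scene","scene7");t=grab("top","top7")
S=np.vstack([cv2.resize(t[195:295,150:410],None,fx=3,fy=3),cv2.resize(s[165:265,155:415],None,fx=3,fy=3)])
cv2.imwrite("pics/c7.png",S); print(ctrl.sense()["eef_pos"])
E
```

```text
[ 516.  -195.9  215.5]
```

View pics/c7.png

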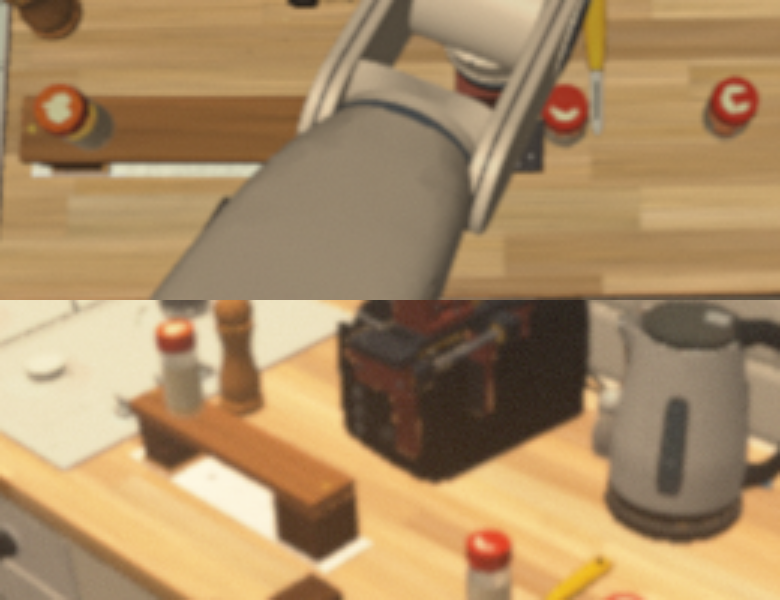

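The first jar stands upright on the left part of the board (scene crop (181,370)). Now the middle jar.

Emit:
move_arm(commands="-0.248 0.022 0 0 0 0 1;-0.248 0.022 0.1 0 0 0 1;-0.248 0.022 0.3 0 0 0 1;-0.248 0.022 0.5 0 0 0 1;-0.248 0.022 0.7 0 0 0 1;-0.248 0.022 0.8 0 0 0 1;-0.248 0.022 0.82 0 0 0 1;-0.248 0.022 0.82 0 0 0 1;-0.248 0.022 0.82 0 0 0 1")

```text
time: 37.47
eef_pos: [521.0, -245.7, 53.1]
orientation: [[0.014, 1.0, 0.001], [1.0, -0.014, -0.0], [-0.0, 0.001, -1.0]]
contact_force: [-0.0, 0.3, 1.1]
grip_width: 87.9
grip_force: 0.0
```

Emit:
move_arm(commands="0 0 0 0 0 0 -1;0 0 0 0 0 0 -1;0 0 0 0 0 0 -1;0 0 0 0 0 0 -1;0 0 0 0 0 0 -1;0 0 0 0 0 0 -1;0 0 0 0 0 0 -1;0 0 0 0 0 0 -1", newtons=15)

```text
time: 38.13
eef_pos: [520.2, -246.5, 52.3]
orientation: [[0.015, 1.0, 0.001], [1.0, -0.015, -0.0], [-0.0, 0.001, -1.0]]
contact_force: [0.6, -0.6, 1.2]
grip_width: 44.2
grip_force: 15.0
```

Emit:
move_arm(commands="0 0 -0.15 0 0 0 -1;0 0 -0.3 0 0 0 -1;0 0 -0.45 0 0 0 -1;0 0 -0.65 0 0 0 -1;0.2 0 -0.65 0 0 0 -1;0.4 0 -0.65 0 0 0 -1;0.6 -0.05 -0.65 0 0 0 -1;0.8 -0.05 -0.65 0 0 0 -1;0.95 -0.05 -0.65 0 0 0 -1;0.95 -0.05 -0.65 0 0 0 -1")

```text
time: 38.97
eef_pos: [511.9, -51.8, 181.8]
orientation: [[0.012, 1.0, -0.001], [1.0, -0.012, 0.001], [0.001, -0.001, -1.0]]
contact_force: [-0.8, 0.0, -2.2]
grip_width: 43.9
grip_force: 15.0
```

Emit:
move_arm(commands="0.2 -0.012 0 0 0 0 -1;0.4 -0.012 0 0 0 0 -1;0.6 -0.012 0 0 0 0 -1;0.75 -0.012 0 0 0 0 -1;0.82 -0.012 0 0 0 0 -1;0.82 -0.012 0 0 0 0 -1;0.82 -0.012 0.1 0 0 0 -1;0.82 -0.012 0.19 0 0 0 -1;0.82 -0.012 0.2 0 0 0 -1;0.82 -0.012 0.2 0 0 0 -1")

```text
time: 39.8
eef_pos: [512.0, 106.7, 141.0]
orientation: [[0.016, 1.0, -0.003], [1.0, -0.016, -0.001], [-0.001, -0.003, -1.0]]
contact_force: [-0.5, -0.3, -2.4]
grip_width: 44.2
grip_force: 15.0
```

Emit:
move_arm(commands="0 0 0.006 0 0 0 -1;0 0 0.006 0 0 0 -1;0 0 0.006 0 0 0 -1")

```text
time: 40.05
eef_pos: [513.7, 107.5, 141.7]
orientation: [[0.016, 1.0, 0.001], [1.0, -0.016, 0.0], [0.0, 0.001, -1.0]]
contact_force: [0.1, 1.2, -1.7]
grip_width: 44.1
grip_force: 15.0
```

Emit:
move_arm(commands="0.02 -0.01 0.01 0 0 0 -1;0.02 -0.01 0.018 0 0 0 -1;0.02 -0.01 0.018 0 0 0 -1;0.02 -0.01 0.018 0 0 0 -1")

```text
time: 40.38
eef_pos: [511.0, 111.9, 137.3]
orientation: [[0.015, 1.0, -0.0], [1.0, -0.015, -0.0], [-0.0, -0.0, -1.0]]
contact_force: [1.0, 0.8, -1.4]
grip_width: 44.1
grip_force: 15.0
```

Emit:
move_arm(commands="0 0 0.005 0 0 0 -1;0 0 0.006 0 0 0 -1;0 0 0.006 0 0 0 -1")

```text
time: 40.63
eef_pos: [511.5, 111.8, 136.7]
orientation: [[0.015, 1.0, 0.001], [1.0, -0.015, -0.0], [-0.0, 0.001, -1.0]]
contact_force: [-1.6, -1.0, 5.2]
grip_width: 44.0
grip_force: 15.0
```

Contact made. Releasing, then on to the third jar at (524,-404).

Emit:
move_arm(commands="0 0 0 0 0 0 0.1;0 0 0 0 0 0 0.3;0 0 0 0 0 0 1;0 0 0 0 0 0 1;0 0 0 0 0 0 1;0 0 -0.1 0 0 0 1;0 0 -0.25 0 0 0 1;0 0 -0.4 0 0 0 1;0 0 -0.4 0 0 0 1")

```text
time: 41.38
eef_pos: [514.2, 112.5, 221.2]
orientation: [[0.015, 1.0, 0.008], [1.0, -0.015, 0.002], [0.002, 0.008, -1.0]]
contact_force: [2.1, 0.4, 1.1]
grip_width: 87.9
grip_force: 0.0
```

Emit:
move_arm(commands="-1 0 0 0 0 0 1;-1 0 0 0 0 0 1;-1 0 0 0 0 0 1;-1 0 0 0 0 0 1;-1 0 0 0 0 0 1;-1 0 0 0 0 0 1")

```text
time: 41.88
eef_pos: [507.8, -92.9, 215.7]
orientation: [[0.019, 1.0, 0.0], [1.0, -0.019, -0.001], [-0.001, 0.0, -1.0]]
contact_force: [0.3, 0.5, 0.2]
grip_width: 87.8
grip_force: 0.0
```

Emit:
move_arm(commands="-1 0.08 0 0 0 0 1;-1 0.08 0 0 0 0 1;-1 0.08 0 0 0 0 1;-1 0.08 0 0 0 0 1;-1 0.08 0 0 0 0 1;-1 0.08 0 0 0 0 1")

```text
time: 42.38
eef_pos: [521.4, -293.5, 215.7]
orientation: [[0.019, 1.0, 0.001], [1.0, -0.019, -0.002], [-0.002, 0.001, -1.0]]
contact_force: [-0.1, 0.5, -0.4]
grip_width: 87.8
grip_force: 0.0
```

Emit:
move_arm(commands="-0.5 0.08 0 0 0 0 1;-0.5 0.08 0 0 0 0 1;-0.5 0.08 0 0 0 0 1;-0.5 0.08 0 0 0 0 1;-0.5 0.08 0 0 0 0 1;-0.5 0.08 0 0 0 0 1")

```text
time: 42.88
eef_pos: [535.1, -386.9, 215.3]
orientation: [[0.015, 1.0, -0.001], [1.0, -0.015, 0.001], [0.001, -0.001, -1.0]]
contact_force: [0.0, -0.2, -0.0]
grip_width: 87.7
grip_force: 0.0
```

Emit:
move_arm(commands="-0.086 -0.054 0 0 0 0 1;-0.086 -0.054 0.1 0 0 0 1;-0.086 -0.054 0.3 0 0 0 1;-0.086 -0.054 0.5 0 0 0 1;-0.086 -0.054 0.7 0 0 0 1;-0.086 -0.054 0.8 0 0 0 1;-0.086 -0.054 0.82 0 0 0 1;-0.086 -0.054 0.82 0 0 0 1;-0.086 -0.054 0.82 0 0 0 1")

```text
time: 43.63
eef_pos: [525.3, -405.2, 53.5]
orientation: [[0.014, 1.0, 0.001], [1.0, -0.014, -0.001], [-0.001, 0.001, -1.0]]
contact_force: [-0.6, -0.1, 0.4]
grip_width: 87.8
grip_force: 0.0
```

Emit:
move_arm(commands="0 0 0 0 0 0 -1;0 0 0 0 0 0 -1;0 0 0 0 0 0 -1;0 0 0 0 0 0 -1;0 0 0 0 0 0 -1;0 0 0 0 0 0 -1;0 0 0 0 0 0 -1;0 0 0 0 0 0 -1", newtons=15)

```text
time: 44.3
eef_pos: [524.6, -405.8, 52.3]
orientation: [[0.015, 1.0, 0.0], [1.0, -0.015, -0.0], [-0.0, 0.0, -1.0]]
contact_force: [0.9, -0.8, 1.6]
grip_width: 44.1
grip_force: 15.0
```

Emit:
move_arm(commands="0 0 -0.15 0 0 0 -1;0 0 -0.3 0 0 0 -1;0 0 -0.45 0 0 0 -1;0 0 -0.65 0 0 0 -1;0.2 0 -0.65 0 0 0 -1;0.4 0 -0.65 0 0 0 -1;0.6 -0.05 -0.65 0 0 0 -1;0.8 -0.05 -0.65 0 0 0 -1;0.95 -0.05 -0.65 0 0 0 -1;0.95 -0.05 -0.65 0 0 0 -1")

```text
time: 45.13
eef_pos: [515.9, -210.5, 181.6]
orientation: [[0.012, 1.0, -0.002], [1.0, -0.012, 0.002], [0.002, -0.002, -1.0]]
contact_force: [-0.2, 0.5, -0.8]
grip_width: 44.4
grip_force: 15.0
```

Emit:
move_arm(commands="0.2 -0.04 0 0 0 0 -1;0.4 -0.04 0 0 0 0 -1;0.6 -0.04 0 0 0 0 -1;0.8 -0.04 0 0 0 0 -1;0.95 -0.04 0 0 0 0 -1;0.95 -0.04 0 0 0 0 -1;0.95 -0.04 0 0 0 0 -1")

```text
time: 45.72
eef_pos: [512.1, -24.2, 182.0]
orientation: [[0.012, 1.0, -0.0], [1.0, -0.012, -0.0], [-0.0, -0.0, -1.0]]
contact_force: [0.2, -0.2, -1.4]
grip_width: 44.3
grip_force: 15.0
```

Emit:
move_arm(commands="0.1 0 0 0 0 0 -1;0.2 0 0 0 0 0 -1;0.2 0 0 0 0 0 -1;0.2 0 0.08 0 0 0 -1;0.2 0 0.15 0 0 0 -1;0.2 0 0.2 0 0 0 -1;0.2 0 0.2 0 0 0 -1;0.2 0 0.2 0 0 0 -1")

```text
time: 46.38
eef_pos: [512.5, 13.6, 141.6]
orientation: [[0.016, 1.0, -0.001], [1.0, -0.016, -0.0], [-0.0, -0.001, -1.0]]
contact_force: [-0.1, -0.6, -1.5]
grip_width: 44.3
grip_force: 15.0
```

Emit:
move_arm(commands="0.02 -0.012 0.01 0 0 0 -1;0.02 -0.012 0.02 0 0 0 -1;0.02 -0.012 0.02 0 0 0 -1;0.02 -0.012 0.02 0 0 0 -1")

```text
time: 46.72
eef_pos: [510.6, 18.7, 138.4]
orientation: [[0.015, 1.0, 0.001], [1.0, -0.015, -0.0], [-0.0, 0.001, -1.0]]
contact_force: [-0.3, -0.3, -0.9]
grip_width: 44.2
grip_force: 15.0
```

Emit:
move_arm(commands="0 0 0.005 0 0 0 -1;0 0 0.006 0 0 0 -1;0 0 0.006 0 0 0 -1")

```text
time: 46.97
eef_pos: [510.5, 18.7, 136.9]
orientation: [[0.015, 1.0, 0.0], [1.0, -0.015, 0.0], [0.0, 0.0, -1.0]]
contact_force: [0.1, -0.7, -1.3]
grip_width: 44.0
grip_force: 15.0
```

Emit:
move_arm(commands="0 0 0.005 0 0 0 -1;0 0 0.006 0 0 0 -1;0 0 0.006 0 0 0 -1")

```text
time: 47.22
eef_pos: [510.8, 18.6, 136.3]
orientation: [[0.015, 1.0, 0.001], [1.0, -0.015, -0.0], [-0.0, 0.001, -1.0]]
contact_force: [-0.7, 0.1, 6.0]
grip_width: 44.0
grip_force: 15.0
```

Emit:
move_arm(commands="0 0 0 0 0 0 0.1;0 0 0 0 0 0 0.3;0 0 0 0 0 0 1;0 0 0 0 0 0 1;0 0 0 0 0 0 1;0 0 -0.1 0 0 0 1;0 0 -0.25 0 0 0 1;0 0 -0.4 0 0 0 1;0 0 -0.4 0 0 0 1")

```text
time: 47.97
eef_pos: [513.6, 18.7, 220.7]
orientation: [[0.015, 1.0, 0.008], [1.0, -0.015, 0.0], [0.0, 0.008, -1.0]]
contact_force: [1.1, 0.4, -0.2]
grip_width: 87.7
grip_force: 0.0
```

Emit:
move_arm(commands="-1 0 0 0 0 0 1;-1 0 0 0 0 0 1;-1 0 0 0 0 0 1;-1 0 0 0 0 0 1;-1 0 0 0 0 0 1;-1 0 0 0 0 0 1")

```text
time: 48.47
eef_pos: [507.3, -186.4, 215.4]
orientation: [[0.019, 1.0, 0.001], [1.0, -0.019, -0.002], [-0.002, 0.001, -1.0]]
contact_force: [0.1, 0.6, -0.0]
grip_width: 87.5
grip_force: 0.0
```

Emit:
move_arm(commands="-1 0 0 0 0 0 1;-1 0 0 0 0 0 1;-1 0 0 0 0 0 1;-1 0 0 0 0 0 1;-1 0 0 0 0 0 1;-1 0 0 0 0 0 1;-1 0 0 0 0 0 1")

```text
time: 49.05
eef_pos: [503.8, -382.2, 214.6]
orientation: [[0.018, 1.0, -0.001], [1.0, -0.018, 0.001], [0.001, -0.001, -1.0]]
contact_force: [0.7, 0.3, 0.5]
grip_width: 88.1
grip_force: 0.0
```

```bash
python3 - <<'E'
from pl import *
s=grab("scene","scene8");t=grab("top","top8")
S=np.vstack([cv2.resize(t[195:295,150:410],None,fx=3,fy=3),cv2.resize(s[155:255,155:415],None,fx=3,fy=3)])
cv2.imwrite("pics/c8.png",S)
E
```

```text
(no output)
```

View pics/c8.png

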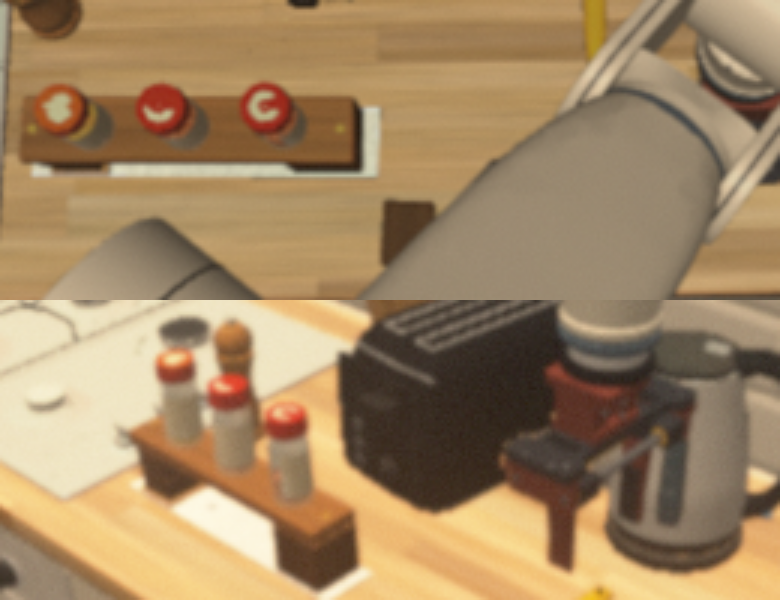

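All three jars stand upright along the level board, and the gripper is clear. Handing in.

```bash
python3 -c "
from workcell import ctrl
print(ctrl.close_job())"
```

```text
the job is handed in; nothing more can be done
None
```

The shelf is up and handed in: the 30, 18 and 12 mm plates are stacked on the pad (60 mm, against a riser measured at about 59 mm), the board lies level, and all three loose jars stand upright on it. The hand-in returned no verdict.

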